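Sort microscope parts into their fitted trays

TASK

Sort the loose parts of the dismantled microscope into the three orange fitted trays, each of which already holds one part of its kind: stand the two objectives nose up in the free round recesses, lay the two cameras lengthwise, same side up as now, in the free oblong recesses, and set the cube frame upright in the free square recess, every part down on the floor of a recess of its own. Set the parts down gently instead of dropping them, do not topple an objective, and leave the dropper bottle and the screw dish standing where they are.

Things in the scene. Friction and masses are not known exactly. Their poses are not given: they have to be found in the camera images.
- objective_long: Microscope objective standing on the bench, thread down, nose up: cream barrel 29 mm in diameter from 5 to 40 mm above its underside, tapering steel nose above that to 60 mm, brass thread 20 mm in diameter and 5 mm long at the foot. The taller of the two. About 140 g. Origin at the centre of its underside, z up its axis.
- objective_short: Microscope objective standing on the bench, thread down, nose up: cream barrel 29 mm in diameter from 5 to 26 mm above its underside, tapering steel nose above that to 46 mm, brass thread 20 mm in diameter and 5 mm long at the foot. The shorter of the two. About 100 g. Origin at the centre of its underside, z up its axis.
- camera_long: Small industrial camera lying on the bench: dark teal metal box 50 mm long (x), 29 mm wide (y) and 29 mm high, its round dark lens mount (27 mm diameter) standing out 10 mm at +x and a socket standing out 8 mm at -x; 68 mm over all. The longer of the two loose ones. About 90 g. Origin under the centre of the box, on its underside; z up. It lies at any yaw.
- camera_short: Small industrial camera lying on the bench: dark teal metal box 34 mm long (x), 29 mm wide (y) and 29 mm high, its round dark lens mount (27 mm diameter) standing out 10 mm at +x and a socket standing out 8 mm at -x; 52 mm over all. The shorter of the two loose ones. About 70 g. Origin under the centre of the box, on its underside; z up. It lies at any yaw.
- cube_frame: Black printed cube frame, 50 mm in every direction, open on all sides: rims 10 mm high and 8 mm thick round top and foot, joined by four corner posts. About 50 g; may be gripped across its top rim. Origin at the centre of its underside, x and y square to its sides, z up.
- tray_objectives: Orange printed block fixed to the bench, 12 mm high, 60 mm (x) by 174 mm (y), turned up to 0.2 rad; the three trays swap places. Origin: centre of its underside, z up. It has three round recesses 46 mm in diameter and 9 mm deep (floor 3 mm above the bench), centred at x = 0 and y = -56, 0 and +56 mm. The one at +56 mm already holds a 60 mm tall objective, loose; the others are free.
- tray_cameras: Orange printed block fixed to the bench, 12 mm high, 96 mm (x) by 182 mm (y), turned up to 0.2 rad; the three trays swap places. Origin: centre of its underside, z up. It has three oblong recesses 84 mm (x) by 50 mm (y) and 9 mm deep (floor 3 mm above the bench), centred at x = 0 and y = -60, 0 and +60 mm. The one at -60 mm already holds a loose camera along x; the others are free.
- tray_cubes: Orange printed block fixed to the bench, 12 mm high, 78 mm (x) by 150 mm (y), turned up to 0.2 rad; the three trays swap places. Origin: centre of its underside, z up. It has two square recesses 66 mm wide and 9 mm deep (floor 3 mm above the bench), centred at x = 0 and y = -36 and +36 mm. The one at +36 mm already holds a cube frame, loose; the other is free.
- bottle: Amber glass dropper bottle of cleaning fluid, 32 mm in diameter, with a black cap and rubber teat, 94 mm tall over all, standing loose among the parts. Origin at the centre of its underside, z up. A bystander.
- screw_dish: Small round steel dish of screws, 62 mm across the rim, 18 mm high, standing loose among the parts. Origin at the centre of its underside, z up. A bystander.
Things that resemble listed ones, but are neither listed nor needed, are in the scene too. Leave any brown, pink or red look-alike of the cube_frame alone.

How it is judged (in metres and radians):
At the end, for the whole second after the job is handed in: Objectives, cameras and cube frame each rest in a recess of their own kind's tray: underside under 6.5 mm above the bench, level within 0.1 rad (cameras, cube 0.12), within 13 mm (cameras 20, cube 14) of the tray's lengthwise centre line, at rest (x of objective_long in the frame of tray_objectives between -0.013 and 0.013 m and y of objective_long in the frame of tray_objectives between -0.075 and 0.075 m and z of each of objective_long, objective_short in the frame of tray_objectives below 0.0065 m and angle between each of objective_long, objective_short's own z axis and vertical below 0.1 rad and linear speed of each of objective_long, objective_short, camera_long, camera_short, cube_frame below 0.02 m/s and angular speed of each of objective_long, objective_short, camera_long, camera_short, cube_frame below 0.2 rad/s and x of objective_short in the frame of tray_objectives between -0.013 and 0.013 m and y of objective_short in the frame of tray_objectives between -0.075 and 0.075 m and x of camera_long in the frame of tray_cameras between -0.02 and 0.02 m and y of camera_long in the frame of tray_cameras between -0.085 and 0.085 m and z of each of camera_long, camera_short in the frame of tray_cameras below 0.0065 m and angle between each of camera_long, camera_short, cube_frame's own z axis and vertical below 0.12 rad and x of camera_short in the frame of tray_cameras between -0.02 and 0.02 m and y of camera_short in the frame of tray_cameras between -0.085 and 0.085 m and x of cube_frame in the frame of tray_cubes between -0.014 and 0.014 m and y of cube_frame in the frame of tray_cubes between -0.055 and 0.055 m and z of cube_frame in the frame of tray_cubes below 0.0065 m); the robot touches nothing.
It fails at once if a part is dropped into its tray (lands faster than 0.6 m/s, a fall of more than about 2 cm) ((horizontal distance between objective_long and tray_objectives below 0.1 m and z of objective_long in the frame of tray_objectives below 0.016 m and linear speed of objective_long above 0.6 m/s) or (horizontal distance between objective_short and tray_objectives below 0.1 m and z of objective_short in the frame of tray_objectives below 0.016 m and linear speed of objective_short above 0.6 m/s) or (horizontal distance between camera_long and tray_cameras below 0.1 m and z of camera_long in the frame of tray_cameras below 0.016 m and linear speed of camera_long above 0.6 m/s) or (horizontal distance between camera_short and tray_cameras below 0.1 m and z of camera_short in the frame of tray_cameras below 0.016 m and linear speed of camera_short above 0.6 m/s) or (horizontal distance between cube_frame and tray_cubes below 0.1 m and z of cube_frame in the frame of tray_cubes below 0.016 m and linear speed of cube_frame above 0.6 m/s)).
It fails at once if an objective is toppled (leans more than 40 degrees) (angle between any of objective_long, objective_short's own z axis and vertical above 0.7 rad).
It fails at once if the dropper bottle is knocked over or shifted more than 30 mm (distance of bottle from where it was at the start of the episode above 0.03 m or angle between bottle's own z axis and vertical above 0.5 rad).
It fails at once if the screw dish is knocked over or shifted more than 30 mm (distance of screw_dish from where it was at the start of the episode above 0.03 m or angle between screw_dish's own z axis and vertical above 0.5 rad).
It also fails if it takes over 120 s, if anything falls off the work surface, if the arm or the gripper's body presses on something with over 40 N, if the wrist force passes 120 N, or if a joint passes its speed limit or range.

ROBOT

A 6-joint arm with a two-finger parallel gripper is mounted at the origin on the work surface. World frame = base frame: x ahead of the robot, y to its left, z up, the work surface at z = 0. Lengths are in mm, angles in rad, forces in N, time in s.
With the tool pointing down it reaches from about 350 to 875 mm from the base axis. Payload 4.2 kg.
Tool frame: the origin (TCP) lies between the finger pads; the fingertips stand 25 mm ahead of it and the grasp point (between the pads) lies 6 mm ahead of it; z points along the fingers, y is the line along which they close (so a half turn about z gives the same grasp; the last joint's range is limited). The gripper opens to 85 mm and grips with 20 to 120 N. Pads are 22 mm wide; open, the fingers measure 114 mm over their backs; the gripper's body (76 mm by 85 mm) begins 54 mm behind the grasp point. The pads swing forward as they close: fully open they stand 13 mm farther back than shut.
Start: joints at [-0.848, 0.385, 0.008, 0, -1.194, -0.259], TCP at [279.605, -558.946, 256.312] pointing down, gripper open.
Joint ranges: [-3.14, 3.14], [-1.21, 2.06], [-1.07, 1.41], [-3.16, 2.05], [-2.99, -0.16], [-3.1, 3.1]. Speed limits (rad/s): [2.79, 2.79, 3.14, 3.14, 3.14, 3.14].

INTERFACE

Orientations are given as a unit quaternion [x, y, z, w].
In Python, from bench import read_state, imaging, workorder, nets gives the robot as it stands.
- The arm moves only by the tool apply_moves, never from a script. Its argument "rows" is a list of rows, each an object with "hand": the opening, from -1 (shut) to 1 (fully open); "delta_pos": the shift along the tool's x, y, z in mm, a list of three; "yaw": the turn about the tool's z in rad. A call has 1 to 12 rows; each row is the pose to reach, as a shift and turn from the pose commanded when the call began, along the tool's axes at that moment; what a row does not reach only later rows make up. A row lasts 1/12 s, in which the tool goes at most 41.7 mm and 7.16 degrees, less where a joint would pass 70% of its speed; a pose out of reach is approached as far as the arm can. A call with a gripper value outside its range is refused whole. The fingers move at their own pace and stop on an object; the grip force is fixed at half the most. Time passes only in rows, so rows that repeat a pose let the fingers close. It gives the time, the measured TCP pose, the force, the opening and the grip force at its end, in the units of the state.
- read_state(): the state, without advancing time (a new reading comes with each control period).
- imaging.get_image(name): name is "scene" or "top" or "wrist"; returns a dict with "pixels" (420x560x3 uint8, red, green, blue), "fx", "fy", "cx", "cy" (pixels), "xyz" and "rotation" of the camera in the world. Camera axes: x right, y down, z forward; pixel columns grow to the right and rows downward; lengths in mm; the calibration is good to about 2 mm. A picture is of the moment at which its call begins. There is no depth.
- workorder.job_done(): hands the job in; it is judged then, once.
Trained networks look in the newest picture that a camera, given by its name, has taken for a name from the list of things; names that differ only in an ending like _2 or _b are one class to them, and where a whole thing is asked for, a point or a joint stands for the part that bears it (a point fixed in the world has none). Each returns a list of dicts, best first, with "score" (0 to 1); they miss things now and then, are a little off and sometimes report something else, mostly with a low value. They report only what shows in the picture. A call takes as long as a camera call. They do not tell look-alikes from the thing itself.
- nets.find_in(camera, query): "location" ([row, column] in pixels, amid what is visible of it).
- nets.pinpoint(camera, query): "location" ([row, column] in pixels: a listed point, or the origin of a listed thing).
The state is a dict: "clock": time; "joints": joint angles; "joint_vel": joint speeds; "joint_efforts": joint torques, N m; "position": TCP position; "ee_rot": TCP orientation; "contact_force": force on the tool from outside, world axes, zero at the start; "wrist_torque": the same for the moment, N m; "gripper_width": finger opening in mm; "grasp_force": force on a finger pad.
Only numpy, scipy, OpenCV 4.12 (cv2) and the standard library are available. Lean on these libraries where they do the work, as an engineer would, in place of code of your own. Each camera call takes 0.05 s, during which the arm holds its last target. There are 200 camera calls.

## Working session

There is one attempt and no reset: what is moved stays moved. The work goes in short steps, Python scripts to look and compute and a tool call to move; the robot and the scene stay as the last step left them, time stands still between calls to the robot, and variables do not carry over. Pictures are saved under pics/ and viewed, at most 18 in all, crops included, and the job is handed in when it is done.

Besides the shell and the picture viewer there is one more tool, called after "Request:" as a command line: name --argument value ..., lists and objects as JSON in quotes. apply_moves: Moves the arm, as the interface text tells. Its arguments: {"type":"object","properties":{"rows":{"type":"array"}},"required":["rows"]}

```bash
mkdir -p pics
cat > h.py <<'E'
import numpy as np,cv2
from bench import read_state, imaging, workorder, nets
def grab(n,f=None):
    im=imaging.get_image(n)
    if f: cv2.imwrite('pics/'+f,im['pixels'][:,:,::-1])
    return im
def world(im,rc,z):
    R=np.array(im['rotation'],float)
    if R.shape!=(3,3):
        from scipy.spatial.transform import Rotation as Q; R=Q.from_quat(R).as_matrix()
    d=R@np.array([(rc[1]-im['cx'])/im['fx'],(rc[0]-im['cy'])/im['fy'],1]); p=np.array(im['xyz'])
    return (p+d*(z-p[2])/d[2]).round(1)
def pix(im,P):
    R=np.array(im['rotation'],float)
    if R.shape!=(3,3):
        from scipy.spatial.transform import Rotation as Q; R=Q.from_quat(R).as_matrix()
    c=R.T@(np.array(P,float)-np.array(im['xyz'])); return (im['fy']*c[1]/c[2]+im['cy'],im['fx']*c[0]/c[2]+im['cx'])
E
python3 - <<'E'
from h import *
im=grab('top','top.png'); s=grab('scene','scene.png')
print(im['xyz'],im['rotation'],im['fx'],im['fy'],im['cx'],im['cy']); print(s['xyz'])
for q in ['objective_long','objective_short','camera_long','camera_short','cube_frame','tray_objectives','tray_cameras','tray_cubes','bottle','screw_dish']:
    for r in nets.pinpoint('top',q)[:4]: print(q,round(r['score'],2),np.round(r['location']),world(im,r['location'],0))
st=read_state();print(st['position'],st['ee_rot'],st['gripper_width'],st['clock'])
cv2.imwrite('pics/top2.png',cv2.resize(im['pixels'][:,:,::-1],(800,600),interpolation=cv2.INTER_CUBIC))
E
```

```text
[ 229.00841503  -53.49720498 1227.966762  ] [-0.69983528  0.70786575 -0.06621079  0.06908538] 436.0853190759347 436.0853190759347 278.736513312489 209.6587059967488
[1169.69064336   20.31561609  916.68756308]
objective_long 0.7 [230. 146.] [412.8 327.6   0. ]
objective_long 0.53 [226. 184.] [421.9 220.8   0. ]
objective_short 0.5 [208. 223.] [474.6 109.1   0. ]
objective_short 0.26 [227. 185.] [419.2 217.    0. ]
camera_long 0.81 [205. 301.] [ 479.9 -113.6    0. ]
camera_short 0.7 [224. 186.] [427.9 214.1   0. ]
camera_short 0.58 [226. 378.] [ 415.4 -330.4    0. ]
cube_frame 0.89 [260. 374.] [ 320.1 -315.7    0. ]
cube_frame 0.78 [227. 375.] [ 413.8 -322.4    0. ]
cube_frame 0.6 [256. 408.] [ 330.2 -409.9    0. ]
cube_frame 0.59 [294. 352.] [ 228.4 -250.2    0. ]
tray_objectives 0.73 [145. 261.] [661.2   1.7  -0. ]
tray_objectives 0.46 [165. 172.] [603.4 260.    0. ]
tray_cameras 0.79 [164. 356.] [ 601.9 -275.9    0. ]
tray_cubes 0.7 [169. 172.] [592.7 261.4   0. ]
bottle 0.68 [224. 188.] [427.2 208.4   0. ]
bottle 0.56 [193. 261.] [ 5.163e+02 -2.000e-01  0.000e+00]
screw_dish 0.79 [220. 328.] [ 436.7 -190.9    0. ]
[ 279.62793453 -558.93464085  256.33509601] [-2.29854779e-01  9.73224938e-01 -3.23610911e-05  2.13254721e-05] 85.4027563582577 0.6
```

View pics/top2.png

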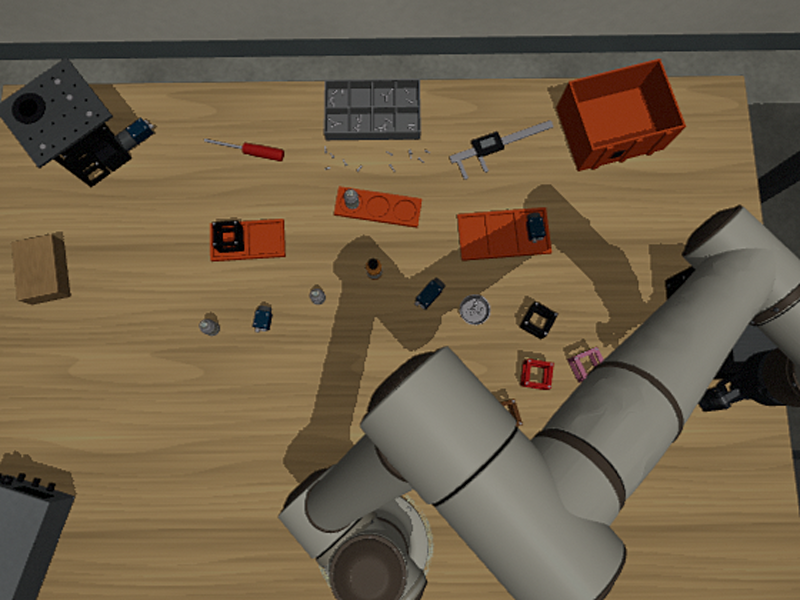

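View pics/scene.png

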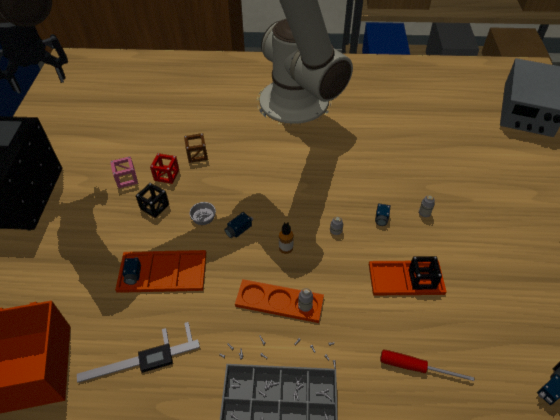

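The black cube frame is at about (320,538·) in the upscaled top view, with pink (586,363), red (537,374) and brown (512,410) look-alikes beside it. A second black frame is already in the tray at (228,235). Loose objectives are at (317,294) and (209,326), with another in the tray at (351,198). Loose cameras are at (262,318) and (429,293), with another in the tray at (536,227). I'll now fly over the right side to look closer.

```bash
cat >> h.py <<'E'
from scipy.spatial.transform import Rotation as Q
def go(x,y,z,hy=None,st=None,cur=None):
    "delta in tool axes to world TCP pose; hy = world angle of tool y (mod pi)"
    st=st or read_state(); R=Q.from_quat(st['ee_rot']).as_matrix()
    d=R.T@(np.array([x,y,z])-np.array(st['position'])); yaw=0
    if hy is not None:
        h=np.arctan2(R[1,1],R[0,1]); e=(hy-h+np.pi/2)%np.pi-np.pi/2; yaw=-e
    print('delta',d.round(1),'yaw',round(yaw,3)); return d,yaw
E
python3 -c "
from h import *
go(430,-250,400,np.pi/2); go(430,-250,400)"
```

```text
delta [-272.7  209.  -143.7] yaw 0.464
delta [-272.7  209.  -143.7] yaw 0
```

Request:
apply_moves --rows '[{"hand":1,"delta_pos":[-273,209,-144],"yaw":0.464},{"hand":1,"delta_pos":[-273,209,-144],"yaw":0.464},{"hand":1,"delta_pos":[-273,209,-144],"yaw":0.464},{"hand":1,"delta_pos":[-273,209,-144],"yaw":0.464},{"hand":1,"delta_pos":[-273,209,-144],"yaw":0.464},{"hand":1,"delta_pos":[-273,209,-144],"yaw":0.464},{"hand":1,"delta_pos":[-273,209,-144],"yaw":0.464},{"hand":1,"delta_pos":[-273,209,-144],"yaw":0.464},{"hand":1,"delta_pos":[-273,209,-144],"yaw":0.464},{"hand":1,"delta_pos":[-273,209,-144],"yaw":0.464},{"hand":1,"delta_pos":[-273,209,-144],"yaw":0.464},{"hand":1,"delta_pos":[-273,209,-144],"yaw":0.464}]'

```text
clock: 1.6
position: [430.1, -249.6, 400.1]
ee_rot: [-0.0, 1.0, 0.0, -0.0]
contact_force: [0.1, 0.3, -0.2]
gripper_width: 85.6
grasp_force: 0.0
```

Run:
```python
from h import *
im=grab('wrist','w1.png')
cv2.imwrite('pics/w1b.png',cv2.resize(im['pixels'][:,:,::-1],(800,600)))
st=read_state();print(st['position'],st['joints'],st['ee_rot'],im['xyz'],im['rotation'],im['fx'])
np.save('w1.npy',im,allow_pickle=True)
```

```text
[ 429.75440253 -250.21349336  399.64536881] [-2.00183598e-01  9.31761582e-02 -2.72696455e-02 -1.46228942e-04
 -1.45171977e+00 -1.37136480e+00] [ 3.84770098e-04  9.99999689e-01  2.07030889e-04 -6.56593724e-04] [ 349.61959289 -250.95257126  517.52745741] [0.69784023 0.6987255  0.11140495 0.1113132 ] 315.28743375767715
```

View pics/w1b.png

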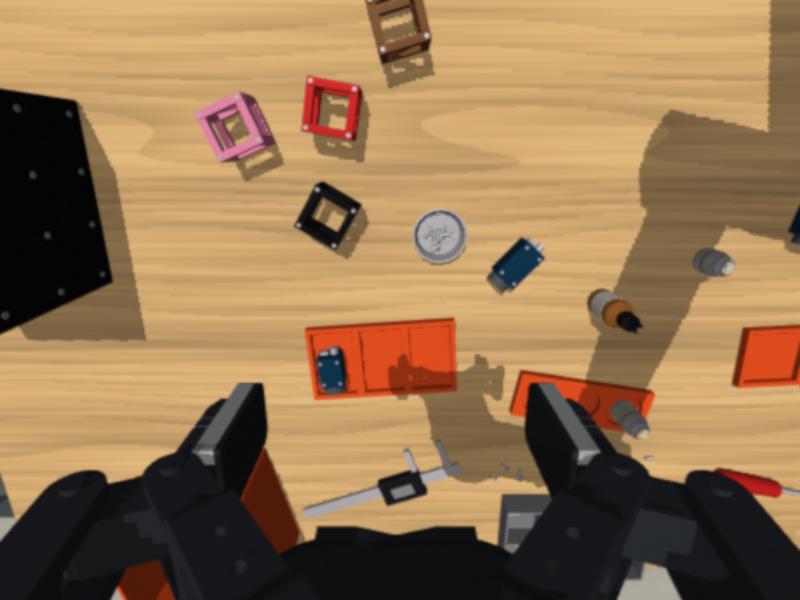

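The wrist view (800 px scale) shows the black cube frame at (328,215) with the red, pink and brown frames above it. Also visible are the dish at (440,236), a camera at (517,265), the bottle at (612,310), the camera tray at (383,358) and the short objective at (712,262). I'll fit poses by silhouette.

```bash
cat >> h.py <<'E'
from scipy.optimize import minimize
def box(a,b,c,d,e,f): return np.array([[x,y,z] for x in(a,b) for y in(c,d) for z in(e,f)],float)
def ring(r,z): t=np.linspace(0,2*np.pi,40); return np.c_[r*np.cos(t),r*np.sin(t),0*t+z]
def mount(x,r,zc): t=np.linspace(0,2*np.pi,40); return np.c_[0*t+x,r*np.cos(t),zc+r*np.sin(t)]
def cam(L): return np.vstack([box(-L/2,L/2,-14.5,14.5,0,29),mount(L/2+10,13.5,14.5)])  # without socket
M=dict(cube_frame=box(-25,25,-25,25,0,50),camera_long=cam(50),camera_short=cam(34),
 objective_long=np.vstack([ring(10,0),ring(14.5,5),ring(14.5,40),ring(9,60)]),objective_short=np.vstack([ring(10,0),ring(14.5,5),ring(14.5,26),ring(9,46)]),
 tray_objectives=box(-30,30,-87,87,0,12),tray_cameras=box(-48,48,-91,91,0,12),tray_cubes=box(-39,39,-75,75,0,12))
def mask(im,kind):
    p=im['pixels'].astype(int); r,g,b=p[...,0],p[...,1],p[...,2]; mx=p.max(2); mn=p.min(2)
    if 'tray' in kind: m=(r>100)&(r>2.2*g)
    elif 'cube' in kind: m=mx<45
    elif 'camera' in kind: m=(b>r*1.3)&(b>25)|(mx<45)
    else: m=((mx-mn)<0.22*mx)&(mx>50)
    return m.astype(np.uint8)
def pixs(im,P):
    R=Q.from_quat(im['rotation']).as_matrix(); c=(P-np.array(im['xyz']))@R
    return np.c_[im['fx']*c[:,0]/c[:,2]+im['cx'],im['fy']*c[:,1]/c[:,2]+im['cy']]
def fit(im,kind,x0,model=None,zb=0,m=None,near=60):
    "x0=(x,y,yaw) start; returns fitted pose, IoU"
    P=M[model or kind]; m=mask(im,kind) if m is None else m
    def proj(v):
        c,s=np.cos(v[2]),np.sin(v[2]); return pixs(im,np.c_[v[0]+c*P[:,0]-s*P[:,1],v[1]+s*P[:,0]+c*P[:,1],P[:,2]+zb])
    S=8
    def draw(v,sh):
        a=np.zeros(sh,np.uint8); h=cv2.convexHull(proj(v).astype(np.float32))
        cv2.fillConvexPoly(a,np.round(h*S*2).astype(np.int32)//2 if 0 else np.round(h*256).astype(np.int32),1,shift=8); return a
    m=cv2.morphologyEx(m,cv2.MORPH_OPEN,np.ones((2,2),np.uint8))
    n,lab,stt,cen=cv2.connectedComponentsWithStats(m)
    c0=proj(x0).mean(0); best=None
    h=proj(x0); lo=h.min(0)-8; hi=h.max(0)+8
    ok=[i for i in range(1,n) if stt[i,4]>25 and (cen[i]>lo).all() and (cen[i]<hi).all()]
    if not ok: return None
    pts=np.argwhere(np.isin(lab,ok))[:,::-1].astype(np.float32)
    H=cv2.convexHull(pts)[:,0]
    def cost(v):
        h=cv2.convexHull(proj(v).astype(np.float32)); A,_=cv2.intersectConvexConvex(h,H.astype(np.float32)); u=cv2.contourArea(h)+cv2.contourArea(H)-A
        return 1-A/u
    best=None
    for dy in ([0] if 'objective_' in kind and 'tray' not in kind else [-.5,-.2,0,.2,.5]):
        r=minimize(cost,[x0[0],x0[1],x0[2]+dy],method='Nelder-Mead',options=dict(initial_simplex=np.array([x0]*4)+[[0,0,dy],[12,0,dy],[0,12,dy],[0,0,dy+.25]],xatol=.02,fatol=1e-5,maxiter=600))
        if best is None or r.fun<best.fun: best=r
    v=best.x; v[2]=(v[2]+np.pi)%(2*np.pi)-np.pi
    return v.round(3),round(1-best.fun,3)
E
python3 - <<'E'
from h import *
im=np.load('w1.npy',allow_pickle=True).item(); s=560/800
W=lambda c,r,z:world(im,(r*s,c*s),z)
for k,c,r,z,y in [('cube_frame',328,215,50,.5),('camera_long',517,265,29,2.2),('tray_cameras',383,358,12,-.05),('objective_short',712,262,20,0)]:
    p=W(c,r,z); print(k,p,fit(im,k,(p[0],p[1],y)))
p=W(517,265,29);
for y in (2.3,-.9): print(y,[fit(im,k,(p[0],p[1],y)) for k in('camera_long','camera_short')])
print('dish',W(440,236,18),'bottle base',W(605,300,0))
p=W(580,400,12); print('objtray~',p)
E
```

```text
cube_frame [ 413.2 -320.4   50. ] (array([ 418.306, -320.644,    1.036]), np.float64(0.87))
camera_long [ 471.1 -115.3   29. ] (array([ 478.69 , -118.582,    2.262]), np.float64(0.699))
tray_cameras [ 593.6 -266.1   12. ] (array([ 6.01307e+02, -2.66404e+02,  7.20000e-02]), np.float64(0.958))
objective_short [469.6 107.8  20. ] (array([4.69858e+02, 1.07416e+02, 3.70000e-02]), np.float64(0.807))
2.3 [(array([ 478.701, -118.593,    2.262]), np.float64(0.699)), (array([ 475.511, -114.532,    2.245]), np.float64(0.82))]
-0.9 [(array([ 472.588, -110.291,   -0.584]), np.float64(0.699)), (array([ 468.498, -108.24 ,   -0.639]), np.float64(0.816))]
dish [ 440.7 -201.1   18. ] bottle base [521.8   3.    0. ]
objtray~ [652.3 -15.1  12. ]
```

```bash
python3 -c "
from h import *
go(418,-320,230,1.036)"
```

```text
delta [ 11.5 -69.9 169.6] yaw 0.534
```

Request:
apply_moves --rows '[{"hand":0.7,"delta_pos":[12,-70,170],"yaw":0.534},{"hand":0.7,"delta_pos":[12,-70,170],"yaw":0.534},{"hand":0.7,"delta_pos":[12,-70,170],"yaw":0.534},{"hand":0.7,"delta_pos":[12,-70,170],"yaw":0.534},{"hand":0.7,"delta_pos":[12,-70,170],"yaw":0.534},{"hand":0.7,"delta_pos":[12,-70,170],"yaw":0.534},{"hand":0.7,"delta_pos":[12,-70,170],"yaw":0.534}]'

```text
clock: 2.23
position: [417.1, -321.1, 229.3]
ee_rot: [0.265, 0.964, -0.0, -0.002]
contact_force: [1.0, -0.3, 1.3]
gripper_width: 72.6
grasp_force: 0.0
```

```bash
cat >> h.py <<'E'
def look(kind,x0,name,model=None,zb=0,m=None):
    im=grab('wrist'); np.save('last.npy',im,allow_pickle=True); f=fit(im,kind,x0,model,zb,m)
    a=im['pixels'][:,:,::-1].copy(); P=M[model or kind]
    if f:
        v=f[0]; c,s=np.cos(v[2]),np.sin(v[2])
        h=cv2.convexHull(pixs(im,np.c_[v[0]+c*P[:,0]-s*P[:,1],v[1]+s*P[:,0]+c*P[:,1],P[:,2]+zb]).astype(np.float32))
        cv2.polylines(a,[h.astype(np.int32)],True,(0,255,0),1)
    mm=mask(im,kind) if m is None else m
    cv2.imwrite('pics/'+name,np.hstack([a,cv2.cvtColor(mm*255,cv2.COLOR_GRAY2BGR)])[:, :][::1,::1] if 0 else np.vstack([cv2.resize(np.hstack([a,cv2.cvtColor(mm*255,cv2.COLOR_GRAY2BGR)]),(800,300))])); print(kind,f); return im,f
E
python3 -c "
from h import *
look('cube_frame',(418,-320,1.036),'c1.png')
print(read_state()['position'],read_state()['gripper_width'])"
```

```text
cube_frame (array([ 418.458, -323.585,    0.958]), np.float64(0.884))
[ 418.21035845 -321.0336971   230.98882855] 72.52760069338184
```

View pics/c1.png

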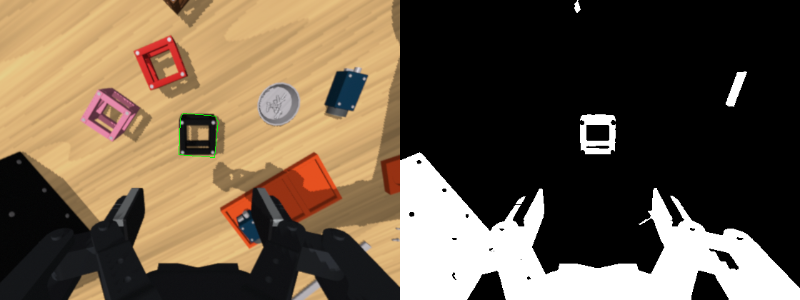

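The view shows the black frame at (198,136) in the left half with a tight outline. The red, pink and brown frames are clearly separate, so the choice is right. Next is the grasp.

```bash
python3 -c "
from h import *
go(418.5,-323,47,1.0)"
```

```text
delta [ -1.1  -1.4 184. ] yaw 0.036
```

Request:
apply_moves --rows '[{"hand":1,"delta_pos":[-1,-1,40],"yaw":0.036},{"hand":1,"delta_pos":[-1,-1,80],"yaw":0.036},{"hand":1,"delta_pos":[-1,-1,120],"yaw":0.036},{"hand":1,"delta_pos":[-1,-1,150],"yaw":0.036},{"hand":1,"delta_pos":[-1,-1,170],"yaw":0.036},{"hand":1,"delta_pos":[-1,-1,184],"yaw":0.036},{"hand":1,"delta_pos":[-1,-1,184],"yaw":0.036},{"hand":-1,"delta_pos":[-1,-1,184],"yaw":0.036},{"hand":-1,"delta_pos":[-1,-1,184],"yaw":0.036},{"hand":-1,"delta_pos":[-1,-1,184],"yaw":0.036},{"hand":-1,"delta_pos":[-1,-1,184],"yaw":0.036},{"hand":-1,"delta_pos":[-1,-1,184],"yaw":0.036}]'

```text
clock: 3.28
position: [420.3, -321.9, 48.8]
ee_rot: [0.281, 0.96, -0.0, 0.003]
contact_force: [-0.9, 0.8, 5.9]
gripper_width: 49.2
grasp_force: 62.3
```

```bash
python3 -c "
from h import *
go(450,190,380,1.571);go(420,-322,250)"
```

```text
delta [ 249.2  447.5 -332.2] yaw -0.569
delta [-8.000e-01 -1.000e-01 -2.012e+02] yaw 0
```

Request:
apply_moves --rows '[{"hand":-1,"delta_pos":[0,0,-40],"yaw":0},{"hand":-1,"delta_pos":[0,0,-80],"yaw":0},{"hand":-1,"delta_pos":[0,0,-120],"yaw":0},{"hand":-1,"delta_pos":[20,35,-160],"yaw":-0.1},{"hand":-1,"delta_pos":[249,447,-332],"yaw":-0.569},{"hand":-1,"delta_pos":[249,447,-332],"yaw":-0.569},{"hand":-1,"delta_pos":[249,447,-332],"yaw":-0.569},{"hand":-1,"delta_pos":[249,447,-332],"yaw":-0.569},{"hand":-1,"delta_pos":[249,447,-332],"yaw":-0.569},{"hand":-1,"delta_pos":[249,447,-332],"yaw":-0.569},{"hand":-1,"delta_pos":[249,447,-332],"yaw":-0.569},{"hand":-1,"delta_pos":[249,447,-332],"yaw":-0.569}]'

```text
clock: 4.28
position: [438.8, 21.1, 315.8]
ee_rot: [0.001, 1.0, 0.001, 0.001]
contact_force: [1.4, -0.0, -0.3]
gripper_width: 48.9
grasp_force: 62.3
```

Request:
apply_moves --rows '[{"hand":-1,"delta_pos":[0,0,0],"yaw":0}]'

```text
clock: 4.37
position: [441.3, 24.5, 318.1]
ee_rot: [-0.003, 1.0, 0.002, 0.005]
contact_force: [-0.1, 0.1, -0.6]
gripper_width: 48.8
grasp_force: 62.4
```

Run:
```python
from h import *
st=read_state(); print(st['position'],st['ee_rot'],st['gripper_width'],st['grasp_force'])
go(450,190,380,1.571)
im=grab('wrist'); np.save('w2.npy',im,allow_pickle=True)
cv2.imwrite('pics/w2.png',cv2.resize(im['pixels'][:,:,::-1],(800,600)))
```

```text
[441.29966834  24.52634051 318.11312724] [-0.00321251  0.99998181  0.00183641  0.00476404] 48.75208295701519 62.39132523536682
delta [-10.4 165.6 -61.2] yaw 0.006
```

View pics/w2.png

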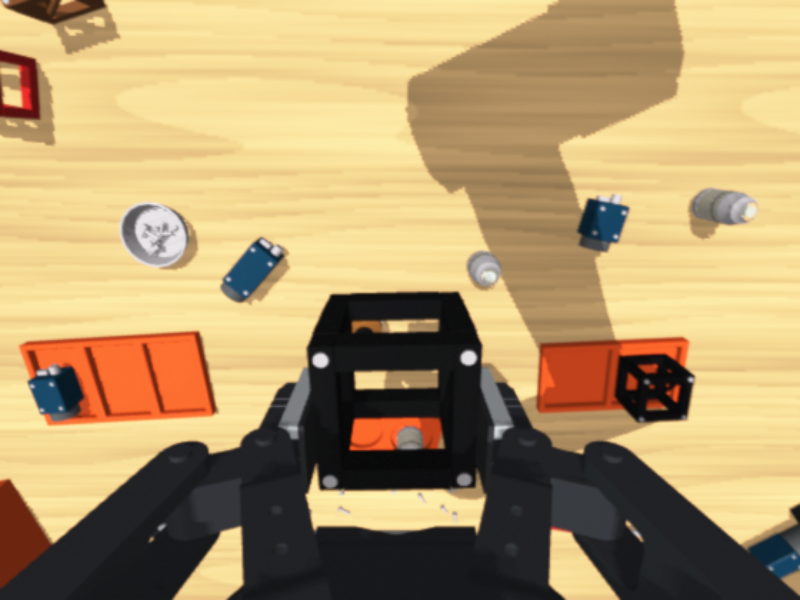

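The view shows the cube held level. On the left are the dish (155,235) and the long camera (252,270). On the right are the short objective (485,270), short camera (604,222) and long objective (723,207). The cube tray is at (612,375), with its free recess on the left, and the camera tray is at (118,378).

```bash
cat >> h.py <<'E'
M['box50']=box(-25,25,-14.5,14.5,0,29);M['box34']=box(-17,17,-14.5,14.5,0,29)
def teal(im):
    p=im['pixels'].astype(int); return ((p[...,2]>p[...,0]*1.5)&(p[...,2]>30)).astype(np.uint8)
def traymask(im):
    m=mask(im,'tray'); return cv2.morphologyEx(m,cv2.MORPH_CLOSE,np.ones((5,5),np.uint8))
E
python3 - <<'E'
from h import *
im=np.load('w2.npy',allow_pickle=True).item(); s=.7
W=lambda c,r,z:world(im,(r*s,c*s),z)
for k,c,r,z,y in [('tray_cubes',612,375,12,0),('tray_cameras',118,378,12,.07),('objective_short',485,270,20,0),('objective_long',723,207,30,0)]:
    p=W(c,r,z); print(k,p,fit(im,k,(p[0],p[1],y),m=traymask(im) if 'tray' in k else None))
for c,r,y in [(252,270,-.8),(604,222,-.2)]:
    p=W(c,r,29); print(p,[fit(im,'camera',(p[0],p[1],y),model=b,m=teal(im)) for b in('box50','box34')])
# tray_cubes far corners by hand (top face, from picture)
print([W(*c,12) for c in [(540,345),(687,339),(540,410)]])
E
```

```text
tray_cubes [587.3 253.6  12. ] (array([5.93653e+02, 2.55274e+02, 5.20000e-02]), np.float64(0.937))
tray_cameras [ 593.6 -266.5   12. ] (array([ 6.00929e+02, -2.66138e+02,  7.20000e-02]), np.float64(0.91))
objective_short [471.6 109.8  20. ] (array([4.71567e+02, 1.09989e+02, 2.00000e-01]), np.float64(0.898))
objective_long [409.6 315.7  30. ] (array([ 4.09970e+02,  3.17631e+02, -1.20000e-01]), np.float64(0.867))
[ 470.5 -109.    29. ] [(array([ 477.093, -114.594,   -0.781]), np.float64(0.779)), (array([ 473.585, -112.492,   -0.806]), np.float64(0.795))]
[423.8 212.1  29. ] [(array([ 4.33005e+02,  2.13879e+02, -2.44000e-01]), np.float64(0.562)), (array([ 4.25240e+02,  2.15807e+02, -2.44000e-01]), np.float64(0.812))]
[array([553.2, 173.8,  12. ]), array([545.6, 323.9,  12. ]), array([630.2, 182.3,  12. ])]
```

```bash
python3 -c "
from h import *
go(450,120,230,1.571)"
```

```text
delta [-9.8 97.3 86.7] yaw 0.005
```

Request:
apply_moves --rows '[{"hand":-1,"delta_pos":[-10,97,87],"yaw":0},{"hand":-1,"delta_pos":[-10,97,87],"yaw":0},{"hand":-1,"delta_pos":[-10,97,87],"yaw":0},{"hand":-1,"delta_pos":[-10,97,87],"yaw":0},{"hand":-1,"delta_pos":[-10,97,87],"yaw":0},{"hand":-1,"delta_pos":[-10,97,87],"yaw":0}]'

```text
clock: 4.92
position: [449.8, 115.6, 227.1]
ee_rot: [0.001, 1.0, -0.0, -0.0]
contact_force: [0.2, 0.1, 0.3]
gripper_width: 48.8
grasp_force: 62.4
```

Run:
```python
from h import *
im,f=look('tray_cubes',(589,253,.05),'t1.png')
print(fit(im,'tray_cubes',(589,253,.05),m=traymask(im)))
def show(im,v,P,name,zb=0,crop=None):
    a=cv2.resize(im['pixels'][:,:,::-1],None,fx=2,fy=2)
    c,s=np.cos(v[2]),np.sin(v[2])
    for z in(0,12):
        q=np.array([[-39,-75],[39,-75],[39,75],[-39,75]],float);p=pixs(im,np.c_[v[0]+c*q[:,0]-s*q[:,1],v[1]+s*q[:,0]+c*q[:,1],0*q[:,0]+z])
        cv2.polylines(a,[np.round(p*2).astype(int)],True,(0,255,0),1)
    q=np.array([[-33,-69],[33,-69],[33,-3],[-33,-3]],float);p=pixs(im,np.c_[v[0]+c*q[:,0]-s*q[:,1],v[1]+s*q[:,0]+c*q[:,1],0*q[:,0]+12])
    cv2.polylines(a,[np.round(p*2).astype(int)],True,(255,0,0),1)
    cv2.imwrite('pics/'+name,a[240:840,320:1120])
show(im,f[0],None,'t1b.png')
go(593,219,110)
```

```text
tray_cubes (array([5.94205e+02, 2.55844e+02, 5.60000e-02]), np.float64(0.577))
(array([5.94205e+02, 2.55844e+02, 5.60000e-02]), np.float64(0.577))
delta [-142.5  103.8  117.9] yaw 0
```

View pics/t1b.png

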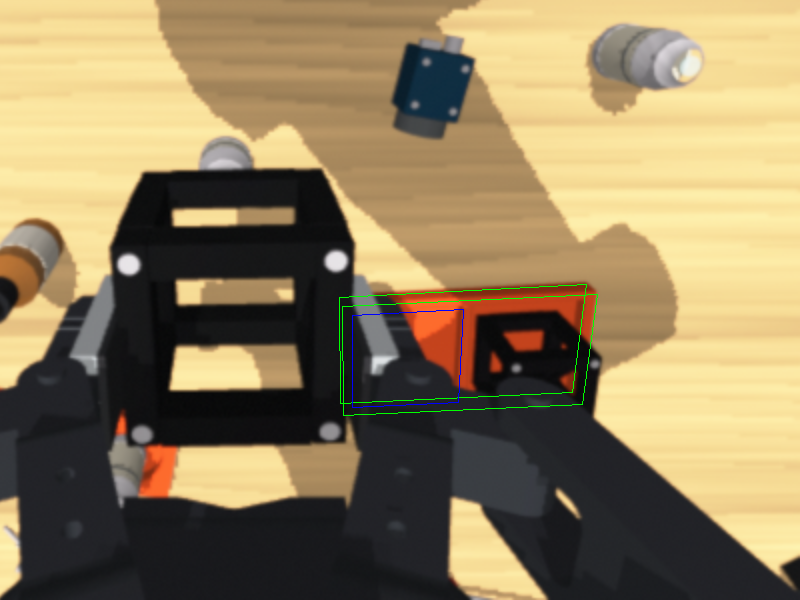

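The drawn outline matches the tray: the corner is at (597,292) and the divider at (465,340). The tray is therefore at (594,255.5), yaw 0.054.

Request:
apply_moves --rows '[{"hand":-1,"delta_pos":[-20,20,0],"yaw":-0.12},{"hand":-1,"delta_pos":[-50,40,0],"yaw":-0.245},{"hand":-1,"delta_pos":[-80,60,0],"yaw":-0.37},{"hand":-1,"delta_pos":[-110,80,0],"yaw":-0.49},{"hand":-1,"delta_pos":[-130,95,0],"yaw":-0.61},{"hand":-1,"delta_pos":[-146,104,20],"yaw":-0.74},{"hand":-1,"delta_pos":[-146,104,40],"yaw":-0.86},{"hand":-1,"delta_pos":[-146,104,60],"yaw":-0.98},{"hand":-1,"delta_pos":[-146,104,80],"yaw":-1.1},{"hand":-1,"delta_pos":[-146,104,100],"yaw":-1.23},{"hand":-1,"delta_pos":[-146,104,110],"yaw":-1.35},{"hand":-1,"delta_pos":[-146,104,110],"yaw":-1.47}]'

```text
clock: 5.97
position: [595.3, 217.8, 115.2]
ee_rot: [-0.671, 0.741, 0.001, -0.002]
contact_force: [-0.1, -0.8, -0.4]
gripper_width: 48.8
grasp_force: 62.3
```

```bash
python3 -c "
from h import *
go(596,219.5,53,.054);go(596,219.5,100,.054);print(read_state()['joints'],read_state()['position'])"
```

```text
delta [-1.8 -0.7 62.2] yaw -0.153
delta [-1.8 -0.6 15.2] yaw -0.153
[ 6.05346846e-01  5.25497736e-01 -1.42551175e-01 -7.23742952e-04
 -9.06211952e-01 -7.03568081e-01] [595.31986424 217.82748044 115.2050658 ]
```

Request:
apply_moves --rows '[{"hand":-1,"delta_pos":[-2,-1,10],"yaw":-0.12},{"hand":-1,"delta_pos":[-2,-1,25],"yaw":-0.153},{"hand":-1,"delta_pos":[-2,-1,40],"yaw":-0.153},{"hand":-1,"delta_pos":[-2,-1,50],"yaw":-0.153},{"hand":-1,"delta_pos":[-2,-1,56],"yaw":-0.153},{"hand":-1,"delta_pos":[-2,-1,60],"yaw":-0.153},{"hand":-1,"delta_pos":[-2,-1,62],"yaw":-0.153},{"hand":-1,"delta_pos":[-2,-1,63],"yaw":-0.153},{"hand":-1,"delta_pos":[-2,-1,63.5],"yaw":-0.153}]'

```text
clock: 6.72
position: [597.5, 222.2, 53.9]
ee_rot: [0.725, -0.689, 0.0, -0.001]
contact_force: [-0.4, -0.8, -0.4]
gripper_width: 48.9
grasp_force: 62.3
```

Request:
apply_moves --rows '[{"hand":-1,"delta_pos":[0,0,1],"yaw":0},{"hand":-1,"delta_pos":[0,0,2],"yaw":0},{"hand":-1,"delta_pos":[0,0,2],"yaw":0}]'

```text
clock: 6.97
position: [597.4, 222.3, 51.9]
ee_rot: [0.725, -0.689, 0.0, -0.0]
contact_force: [0.2, -0.6, 1.5]
gripper_width: 48.6
grasp_force: 62.6
```

```bash
python3 -c "
from h import *
for _ in range(3):
  imaging.get_image('top'); s=read_state(); print(s['position'],s['contact_force'])"
```

```text
[597.38078486 222.27647116  51.89610115] [-0.35275487 -0.18250785  1.38845088]
[597.38987459 222.28158797  51.88062376] [-0.19762563 -1.12374492  3.11464443]
[597.39091455 222.28044335  51.86761354] [-0.72264233 -0.86901546  2.35560983]
```

Request:
apply_moves --rows '[{"hand":-1,"delta_pos":[0,0,0.7],"yaw":0},{"hand":0.6,"delta_pos":[0,0,0.7],"yaw":0},{"hand":0.6,"delta_pos":[0,0,0.7],"yaw":0},{"hand":0.6,"delta_pos":[0,0,0.7],"yaw":0},{"hand":0.6,"delta_pos":[0,0,-20],"yaw":0},{"hand":0.6,"delta_pos":[0,0,-60],"yaw":0},{"hand":0.6,"delta_pos":[0,0,-100],"yaw":0},{"hand":0.6,"delta_pos":[0,0,-140],"yaw":0},{"hand":0.6,"delta_pos":[0,0,-180],"yaw":0},{"hand":0.6,"delta_pos":[0,0,-180],"yaw":0}]'

```text
clock: 7.95
position: [601.0, 223.7, 241.5]
ee_rot: [0.725, -0.688, 0.004, -0.008]
contact_force: [1.7, -0.0, 2.3]
gripper_width: 68.4
grasp_force: 0.0
```

Run:
```python
from h import *
im=grab('wrist','w3.png'); np.save('w3.npy',im,allow_pickle=True)
cv2.imwrite('pics/w3b.png',cv2.resize(im['pixels'][:,:,::-1],(640,480)))
s=read_state();print(s['position'],s['joints'])
go(425,215,230,-.22)
go(425,215,230,-.22+np.pi/2)
```

```text
[599.24413424 223.20979797 237.05622671] [ 0.60965612  0.41697884  0.00848999  0.00129014 -1.15082091 -0.5586993 ]
delta [ -0.7 174.5   5.3] yaw 0.271
delta [ -0.7 174.5   5.3] yaw -1.299
```

View pics/w3b.png

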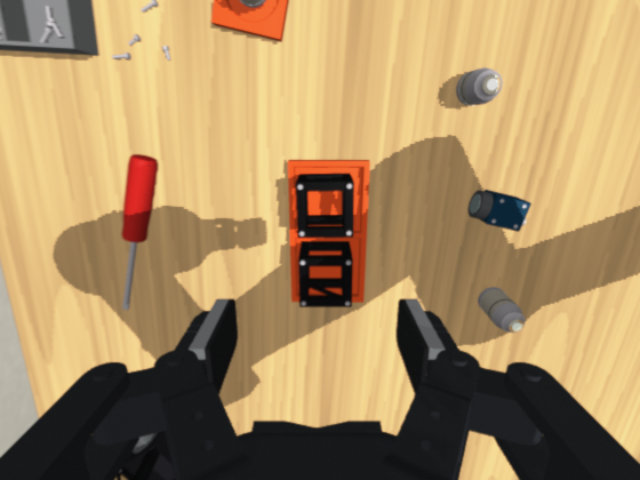

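The cube frame sits inside the free recess at (325,205), square and clear of its neighbour. Camera_short is at (503,209), the long objective at (500,310) and the short objective at (480,86).

Run:
```python
from h import *
im=np.load('w3.npy',allow_pickle=True).item()
print(fit(im,'cube_frame',(596,220,.05),zb=3))
print(fit(im,'camera',(426,216,-.24),model='box34',m=teal(im)))
print(fit(im,'objective_long',(411,318,0)),fit(im,'objective_short',(472,110,0)))
a=np.load('w2.npy',allow_pickle=True).item(); print(world(a,(335*.7,375*.7),80))
go(427,215,200,1.33)
```

```text
(array([5.96478e+02, 2.20936e+02, 5.50000e-02]), np.float64(0.86))
(array([ 4.24850e+02,  2.17292e+02, -2.89000e-01]), np.float64(0.68))
(array([ 4.08609e+02,  3.18675e+02, -9.50000e-02]), np.float64(0.879)) (array([4.69076e+02, 1.10024e+02, 6.00000e-02]), np.float64(0.893))
[513.5   7.1  80. ]
delta [ -0.5 172.8  35.3] yaw -1.279
```

Request:
apply_moves --rows '[{"hand":0.6,"delta_pos":[0,40,5],"yaw":-0.12},{"hand":0.6,"delta_pos":[0,80,10],"yaw":-0.24},{"hand":0.6,"delta_pos":[0,120,20],"yaw":-0.37},{"hand":0.6,"delta_pos":[0,150,30],"yaw":-0.49},{"hand":0.6,"delta_pos":[0,173,35],"yaw":-0.61},{"hand":0.6,"delta_pos":[0,173,35],"yaw":-0.74},{"hand":0.6,"delta_pos":[0,173,35],"yaw":-0.86},{"hand":0.6,"delta_pos":[0,173,35],"yaw":-0.98},{"hand":0.6,"delta_pos":[0,173,35],"yaw":-1.1},{"hand":0.6,"delta_pos":[0,173,35],"yaw":-1.22},{"hand":0.6,"delta_pos":[0,173,35],"yaw":-1.279},{"hand":0.6,"delta_pos":[0,173,35],"yaw":-1.279}]'

```text
clock: 9.0
position: [423.7, 212.9, 195.2]
ee_rot: [0.993, -0.12, -0.001, 0.001]
contact_force: [-0.1, 0.3, -0.5]
gripper_width: 67.9
grasp_force: 0.0
```

Run:
```python
from h import *
im=grab('wrist');print(read_state()['position'],read_state()['joints'])
f=fit(im,'camera',(425,216,-.24),model='box34',m=teal(im)); print(f,fit(im,'camera',(425,216,-.24),model='box50',m=teal(im)))
v=f[0];P=M['box34'];a=cv2.resize(im['pixels'][:,:,::-1],None,fx=2,fy=2);c,s=np.cos(v[2]),np.sin(v[2])
p=pixs(im,np.c_[v[0]+c*P[:,0]-s*P[:,1],v[1]+s*P[:,0]+c*P[:,1],P[:,2]])
cv2.polylines(a,[np.round(cv2.convexHull(p.astype(np.float32))*2).astype(int)],True,(0,255,0),1)
cv2.imwrite('pics/k1.png',a[100:600,300:900])
go(v[0],v[1],37,v[2]+np.pi/2)
```

```text
[423.78696019 212.87789122 195.27690156] [ 8.08988161e-01  1.87996786e-01 -4.39125310e-01 -3.94587473e-04
 -9.45620266e-01  5.19664633e-01]
(array([ 4.19476e+02,  2.17579e+02, -1.25000e-01]), np.float64(0.788)) (array([ 4.10936e+02,  2.19669e+02, -1.87000e-01]), np.float64(0.577))
delta [ -5.1  -3.8 158.3] yaw -0.117
```

View pics/k1.png

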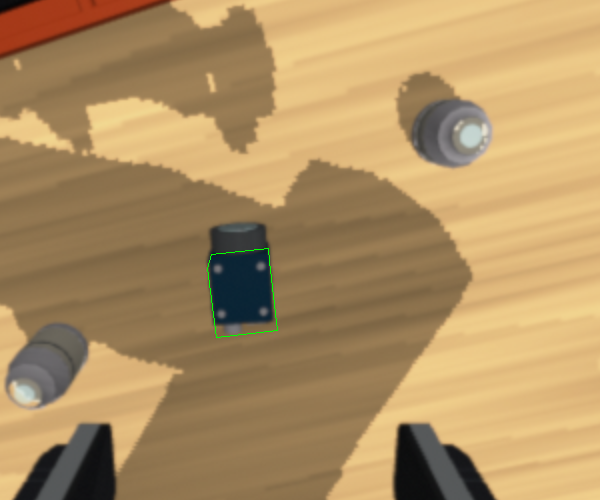

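The camera box top face is centred at crop (241,288), with the mount pointing up in the picture, so its yaw is about -0.14. The socket biased the fit, so I'm using the top-face corners.

Run:
```python
from h import *
im=grab('wrist')
W=lambda c,r:world(im,((r+100)/2,(c+300)/2),29)
c=[W(*p) for p in[(212,254),(267,248),(274,321),(217,326)]]; print(c,np.mean(c,0))
v=np.mean(c,0); go(v[0],v[1],37,-.14+np.pi/2)
```

```text
[array([444.2, 225.7,  29. ]), array([440.8, 200.6,  29. ]), array([405.8, 205.6,  29. ]), array([409.9, 232.5,  29. ])] [425.175 216.1    29.   ]
delta [  0.7  -3.6 158.4] yaw -0.103
```

Request:
apply_moves --rows '[{"hand":0.6,"delta_pos":[1,-3,40],"yaw":-0.085},{"hand":0.6,"delta_pos":[1,-3,80],"yaw":-0.085},{"hand":0.6,"delta_pos":[1,-3,115],"yaw":-0.085},{"hand":0.6,"delta_pos":[1,-3,140],"yaw":-0.085},{"hand":0.6,"delta_pos":[1,-3,155],"yaw":-0.085},{"hand":0.6,"delta_pos":[1,-3,159],"yaw":-0.085},{"hand":0.6,"delta_pos":[1,-3,159],"yaw":-0.085},{"hand":-1,"delta_pos":[1,-3,159],"yaw":-0.085},{"hand":-1,"delta_pos":[1,-3,159],"yaw":-0.085},{"hand":-1,"delta_pos":[1,-3,159],"yaw":-0.085},{"hand":-1,"delta_pos":[1,-3,159],"yaw":-0.085},{"hand":-1,"delta_pos":[1,-3,159],"yaw":-0.085}]'

```text
clock: 10.1
position: [426.7, 216.7, 38.8]
ee_rot: [0.997, -0.078, 0.001, -0.001]
contact_force: [-0.7, 0.3, 6.9]
gripper_width: 27.5
grasp_force: 59.9
```

```bash
python3 -c "
from h import *
go(601,-266,180,1.643)"
```

```text
delta [ 247.2  449.5 -141.8] yaw -0.228
```

Request:
apply_moves --rows '[{"hand":-1,"delta_pos":[0,0,-30],"yaw":0},{"hand":-1,"delta_pos":[0,0,-70],"yaw":0},{"hand":-1,"delta_pos":[15,30,-105],"yaw":0},{"hand":-1,"delta_pos":[35,63,-120],"yaw":-0.05},{"hand":-1,"delta_pos":[55,99,-135],"yaw":-0.1},{"hand":-1,"delta_pos":[75,135,-142],"yaw":-0.2},{"hand":-1,"delta_pos":[95,171,-142],"yaw":-0.228},{"hand":-1,"delta_pos":[115,207,-142],"yaw":-0.228},{"hand":-1,"delta_pos":[135,243,-142],"yaw":-0.228},{"hand":-1,"delta_pos":[155,280,-142],"yaw":-0.228},{"hand":-1,"delta_pos":[175,316,-142],"yaw":-0.228},{"hand":-1,"delta_pos":[195,352,-142],"yaw":-0.228}]'

```text
clock: 11.1
position: [561.6, -157.5, 179.8]
ee_rot: [0.999, 0.036, 0.0, -0.0]
contact_force: [1.0, 0.6, -1.0]
gripper_width: 27.5
grasp_force: 59.5
```

Request:
apply_moves --rows '[{"hand":-1,"delta_pos":[28,40,0],"yaw":0},{"hand":-1,"delta_pos":[52,76,0],"yaw":0},{"hand":-1,"delta_pos":[52,92,0],"yaw":0},{"hand":-1,"delta_pos":[52,92,0],"yaw":0},{"hand":-1,"delta_pos":[52,92,0],"yaw":0}]'

```text
clock: 11.52
position: [619.5, -244.6, 178.4]
ee_rot: [0.999, 0.035, -0.001, -0.0]
contact_force: [-0.6, 1.0, -0.7]
gripper_width: 27.6
grasp_force: 59.5
```

Run:
```python
from h import *
im=grab('wrist'); np.save('w4.npy',im,allow_pickle=True)
cv2.imwrite('pics/w4.png',cv2.resize(im['pixels'][:,:,::-1],(640,480)))
s=read_state();print(s['position'],s['joints'],s['gripper_width'])
print(fit(im,'tray_cameras',(601,-266,.07),m=traymask(im)))
go(601,-266,41,1.643)
```

```text
[ 619.36530211 -243.51430831  178.84855896] [-1.32373576e-01  5.10538360e-01  1.16227518e-02 -6.86291111e-04
 -1.07290795e+00  1.77439144e+00] 27.7232597966218
(array([ 5.96392e+02, -2.68491e+02,  7.00000e-02]), np.float64(0.95))
delta [-19.8  21.2 137.8] yaw -0.001
```

View pics/w4.png

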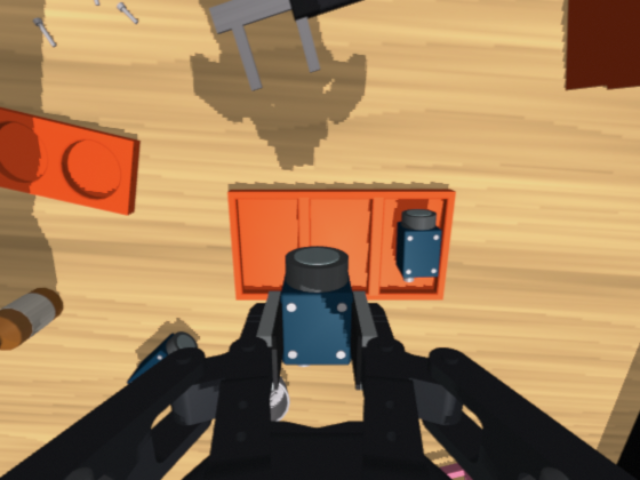

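The view shows the short camera held level over the middle recess, with its neighbour at (418,245). The opposite-facing view shifts the tray fit by about 5 mm, so I average the two: (598.7,-267.4).

Request:
apply_moves --rows '[{"hand":-1,"delta_pos":[-22.4,22.3,30],"yaw":0},{"hand":-1,"delta_pos":[-22.4,22.3,65],"yaw":0},{"hand":-1,"delta_pos":[-22.4,22.3,95],"yaw":0},{"hand":-1,"delta_pos":[-22.4,22.3,115],"yaw":0},{"hand":-1,"delta_pos":[-22.4,22.3,127],"yaw":0},{"hand":-1,"delta_pos":[-22.4,22.3,132],"yaw":0},{"hand":-1,"delta_pos":[-22.4,22.3,135],"yaw":0},{"hand":-1,"delta_pos":[-22.4,22.3,137],"yaw":0},{"hand":-1,"delta_pos":[-22.4,22.3,137],"yaw":0}]'

```text
clock: 12.32
position: [600.2, -267.1, 43.5]
ee_rot: [0.999, 0.036, 0.001, 0.0]
contact_force: [0.2, -0.6, -0.8]
gripper_width: 27.3
grasp_force: 59.5
```

```bash
python3 -c "
from h import *
for _ in range(2):
  imaging.get_image('top'); s=read_state(); print(s['position'],s['contact_force'])"
```

```text
[ 600.17726246 -267.18513702   43.67526505] [ 1.06897352  0.26525982 -0.38065218]
[ 600.1515866  -267.28126905   43.66798281] [-0.26133147  0.07451144 -0.86489749]
```

Request:
apply_moves --rows '[{"hand":-1,"delta_pos":[0,0,1],"yaw":0},{"hand":-1,"delta_pos":[0,0,2],"yaw":0},{"hand":-1,"delta_pos":[0,0,2],"yaw":0},{"hand":-1,"delta_pos":[0,0,2],"yaw":0}]'

```text
clock: 12.75
position: [600.0, -267.4, 41.9]
ee_rot: [0.999, 0.036, 0.001, 0.0]
contact_force: [-0.0, 1.6, 6.0]
gripper_width: 27.5
grasp_force: 60.1
```

Request:
apply_moves --rows '[{"hand":0.05,"delta_pos":[0,0,0],"yaw":0},{"hand":0.05,"delta_pos":[0,0,0],"yaw":0},{"hand":0.05,"delta_pos":[0,0,0],"yaw":0},{"hand":0.05,"delta_pos":[0,0,-15],"yaw":0},{"hand":0.05,"delta_pos":[0,0,-50],"yaw":0},{"hand":0.05,"delta_pos":[0,0,-90],"yaw":0},{"hand":0.05,"delta_pos":[0,0,-130],"yaw":0},{"hand":0.05,"delta_pos":[0,0,-160],"yaw":0},{"hand":0.05,"delta_pos":[0,0,-160],"yaw":0},{"hand":0.05,"delta_pos":[0,0,-160],"yaw":0}]'

```text
clock: 13.58
position: [600.2, -267.5, 202.8]
ee_rot: [0.999, 0.036, 0.003, 0.001]
contact_force: [0.1, -0.5, -1.1]
gripper_width: 44.6
grasp_force: 0.0
```

Run:
```python
from h import *
im=grab('wrist'); np.save('w5.npy',im,allow_pickle=True)
print(fit(im,'camera',(599,-267,.07),model='box34',m=teal(im),zb=3),read_state()['position'])
print(fit(im,'tray_cameras',(596,-268,.07),m=traymask(im)))
cv2.imwrite('pics/w5.png',im['pixels'][100:320,100:460,::-1])
go(474,-115,200,.78)
```

```text
(array([ 5.91383e+02, -2.70335e+02,  7.20000e-02]), np.float64(0.76)) [ 599.13080813 -267.1028261   200.4757895 ]
(array([ 5.96005e+02, -2.69140e+02,  6.60000e-02]), np.float64(0.945))
delta [-113.9 -160.7    0.4] yaw 0.863
```

View pics/w5.png

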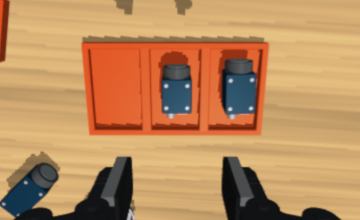

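The short camera sits cleanly in the middle recess at (177,92). The left recess is free for the long camera.

Request:
apply_moves --rows '[{"hand":0.6,"delta_pos":[-24,-34,0],"yaw":0.12},{"hand":0.6,"delta_pos":[-48,-68,0],"yaw":0.245},{"hand":0.6,"delta_pos":[-72,-102,0],"yaw":0.37},{"hand":0.6,"delta_pos":[-96,-136,0],"yaw":0.49},{"hand":0.6,"delta_pos":[-114,-161,0],"yaw":0.61},{"hand":0.6,"delta_pos":[-114,-161,0],"yaw":0.74},{"hand":0.6,"delta_pos":[-114,-161,0],"yaw":0.863},{"hand":0.6,"delta_pos":[-114,-161,0],"yaw":0.863},{"hand":0.6,"delta_pos":[-114,-161,0],"yaw":0.863},{"hand":0.6,"delta_pos":[-114,-161,0],"yaw":0.863}]'

```text
clock: 14.47
position: [473.7, -115.1, 199.2]
ee_rot: [0.923, -0.384, -0.001, 0.0]
contact_force: [1.0, -0.1, 0.6]
gripper_width: 68.1
grasp_force: 0.0
```

Run:
```python
from h import *
im=grab('wrist'); np.save('w6.npy',im,allow_pickle=True)
print(read_state()['position'],read_state()['joints'])
print(fit(im,'camera',(474,-115,-.79),model='box50',m=teal(im)))
cv2.imwrite('pics/w6.png',cv2.resize(im['pixels'][:,:,::-1],None,fx=2,fy=2)[100:600,260:960])
```

```text
[ 473.82116932 -115.15847296  199.39260744] [ 9.54083711e-02  2.05678996e-01 -4.03886369e-01 -1.21968374e-04
 -9.63050246e-01  6.86105021e-01]
(array([ 466.849, -108.399,   -0.707]), np.float64(0.829))
```

View pics/w6.png

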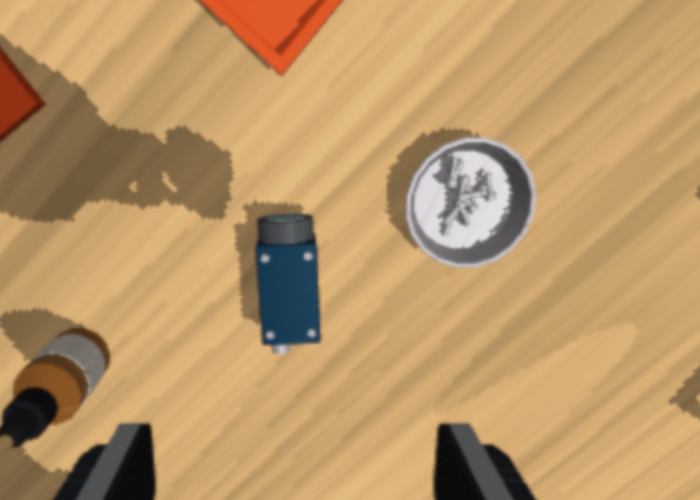

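The long camera's top face has corners at about (259,245), (316,240), (321,341) and (264,344), with the mount at the top. The dish at (470,203) and the bottle at (60,375) are clear of the fingers.

Run:
```python
from h import *
im=np.load('w6.npy',allow_pickle=True).item()
W=lambda c,r:world(im,((r+100)/2,(c+260)/2),29)
c=[W(*p) for p in[(259,245),(316,240),(321,341),(264,344)]]; print(c); v=np.mean(c,0)
e=(c[0]-c[3]+c[1]-c[2]); y=np.arctan2(e[1],e[0]); print(v,y,np.linalg.norm(e)/2,np.linalg.norm(c[0]-c[1]))
u=np.array([np.cos(y),np.sin(y)])*2  # flip-bias
go(v[0]+u[0],v[1]+u[1],36,y+np.pi/2)
```

```text
[array([ 498.5, -119.7,   29. ]), array([ 481.5, -140. ,   29. ]), array([ 444.3, -106.8,   29. ]), array([462.9, -86.2,  29. ])]
[ 471.8   -113.175   29.   ] -0.7416984034555895 49.367828593123285 26.478104161740884
delta [ -0.6  -0.3 163.4] yaw -0.048
```

Request:
apply_moves --rows '[{"hand":0.6,"delta_pos":[0,0,40],"yaw":-0.048},{"hand":0.6,"delta_pos":[0,0,80],"yaw":-0.048},{"hand":0.6,"delta_pos":[0,0,115],"yaw":-0.048},{"hand":0.6,"delta_pos":[0,0,140],"yaw":-0.048},{"hand":0.6,"delta_pos":[0,0,158],"yaw":-0.048},{"hand":0.6,"delta_pos":[0,0,163],"yaw":-0.048},{"hand":0.6,"delta_pos":[0,0,163],"yaw":-0.048},{"hand":-1,"delta_pos":[0,0,163],"yaw":-0.048},{"hand":-1,"delta_pos":[0,0,163],"yaw":-0.048},{"hand":-1,"delta_pos":[0,0,163],"yaw":-0.048},{"hand":-1,"delta_pos":[0,0,163],"yaw":-0.048},{"hand":-1,"delta_pos":[0,0,163],"yaw":-0.048}]'

```text
clock: 15.52
position: [475.2, -114.8, 38.9]
ee_rot: [0.932, -0.363, 0.002, -0.001]
contact_force: [-1.3, 0.9, 7.5]
gripper_width: 27.3
grasp_force: 60.0
```

Request:
apply_moves --rows '[{"hand":-1,"delta_pos":[0,0,-20],"yaw":0},{"hand":-1,"delta_pos":[0,0,-60],"yaw":0},{"hand":-1,"delta_pos":[0,0,-100],"yaw":0},{"hand":-1,"delta_pos":[0,0,-120],"yaw":0},{"hand":-1,"delta_pos":[0,0,-120],"yaw":0},{"hand":-1,"delta_pos":[0,0,-120],"yaw":0}]'

```text
clock: 16.02
position: [474.2, -114.7, 158.7]
ee_rot: [0.932, -0.363, 0.002, -0.001]
contact_force: [-0.2, 0.7, -1.7]
gripper_width: 27.5
grasp_force: 59.4
```

Run:
```python
from h import *
imaging.get_image('top')
print(read_state()['position'],read_state()['gripper_width'])
p=np.array([598.7,-267.4])+60*np.array([-np.sin(.071),np.cos(.071)]); print(p)
go(p[0],p[1],100,1.642)
```

```text
[ 473.23685386 -114.76422863  157.18377358] 27.591450226650455
[ 594.44357821 -207.55116648]
delta [152.1 -13.7  57.1] yaw -0.815
```

Request:
apply_moves --rows '[{"hand":-1,"delta_pos":[35,-3,0],"yaw":-0.12},{"hand":-1,"delta_pos":[70,-6,0],"yaw":-0.24},{"hand":-1,"delta_pos":[105,-9,0],"yaw":-0.36},{"hand":-1,"delta_pos":[135,-12,0],"yaw":-0.48},{"hand":-1,"delta_pos":[152,-14,0],"yaw":-0.6},{"hand":-1,"delta_pos":[152,-14,0],"yaw":-0.72},{"hand":-1,"delta_pos":[152,-14,10],"yaw":-0.815},{"hand":-1,"delta_pos":[152,-14,30],"yaw":-0.815},{"hand":-1,"delta_pos":[152,-14,57],"yaw":-0.815},{"hand":-1,"delta_pos":[152,-14,80],"yaw":-0.815},{"hand":-1,"delta_pos":[152,-14,80],"yaw":-0.815},{"hand":-1,"delta_pos":[152,-14,80],"yaw":-0.815}]'

```text
clock: 17.07
position: [593.6, -207.3, 74.3]
ee_rot: [0.999, 0.036, -0.003, -0.0]
contact_force: [0.3, -0.8, 1.0]
gripper_width: 27.5
grasp_force: 59.3
```

Run:
```python
from h import *
imaging.get_image('top')
print(read_state()['position'],read_state()['gripper_width'])
go(594.4,-207.5,41,1.642)
```

```text
[ 595.15462309 -207.49288775   76.40665671] 27.52609745977878
delta [-0.7 -0.1 35.4] yaw 0.001
```

Request:
apply_moves --rows '[{"hand":-1,"delta_pos":[-1,0,15],"yaw":0},{"hand":-1,"delta_pos":[-1,0,26],"yaw":0},{"hand":-1,"delta_pos":[-1,0,32],"yaw":0},{"hand":-1,"delta_pos":[-1,0,34],"yaw":0},{"hand":-1,"delta_pos":[-1,0,35],"yaw":0},{"hand":-1,"delta_pos":[-1,0,35.5],"yaw":0},{"hand":-1,"delta_pos":[-1,0,35.5],"yaw":0},{"hand":-1,"delta_pos":[-1,0,35.5],"yaw":0}]'

```text
clock: 17.78
position: [594.8, -207.5, 42.4]
ee_rot: [0.999, 0.036, 0.001, 0.0]
contact_force: [1.1, 1.0, -2.3]
gripper_width: 27.4
grasp_force: 59.4
```

Request:
apply_moves --rows '[{"hand":-1,"delta_pos":[0,0,1],"yaw":0},{"hand":-1,"delta_pos":[0,0,1.5],"yaw":0},{"hand":-1,"delta_pos":[0,0,1.5],"yaw":0}]'

```text
clock: 18.03
position: [594.9, -207.6, 42.0]
ee_rot: [0.999, 0.036, 0.001, 0.0]
contact_force: [-2.3, 1.3, 6.5]
gripper_width: 27.6
grasp_force: 60.2
```

Request:
apply_moves --rows '[{"hand":0.05,"delta_pos":[0,0,0],"yaw":0},{"hand":0.05,"delta_pos":[0,0,0],"yaw":0},{"hand":0.05,"delta_pos":[0,0,0],"yaw":0},{"hand":0.05,"delta_pos":[0,0,-15],"yaw":0},{"hand":0.05,"delta_pos":[0,0,-50],"yaw":0},{"hand":0.05,"delta_pos":[0,0,-90],"yaw":0},{"hand":0.05,"delta_pos":[-5,-20,-125],"yaw":0},{"hand":0.05,"delta_pos":[-10,-45,-155],"yaw":0},{"hand":0.05,"delta_pos":[-15,-75,-180],"yaw":0},{"hand":0.05,"delta_pos":[-20,-110,-200],"yaw":0},{"hand":0.05,"delta_pos":[-25,-150,-200],"yaw":0},{"hand":0.05,"delta_pos":[-30,-185,-200],"yaw":0}]'

```text
clock: 19.03
position: [551.2, -23.4, 242.2]
ee_rot: [0.999, 0.036, 0.002, -0.0]
contact_force: [0.6, -0.0, -0.8]
gripper_width: 44.8
grasp_force: 0.0
```

Request:
apply_moves --rows '[{"hand":0.6,"delta_pos":[0,0,0],"yaw":0},{"hand":0.6,"delta_pos":[0,0,0],"yaw":0},{"hand":0.6,"delta_pos":[0,0,0],"yaw":0}]'

```text
clock: 19.28
position: [551.2, -25.0, 240.2]
ee_rot: [0.999, 0.036, 0.0, 0.0]
contact_force: [0.1, 0.3, -0.2]
gripper_width: 68.3
grasp_force: 0.0
```

Run:
```python
from h import *
im=grab('wrist'); np.save('w7.npy',im,allow_pickle=True)
print(read_state()['position'],read_state()['joints'])
print(fit(im,'tray_objectives',(657,0,-.13),m=traymask(im)),fit(im,'objective_short',(470,109.5,0)),fit(im,'objective_long',(409,318,0)))
print(fit(im,'tray_cameras',(596,-268,.07),m=traymask(im)),fit(im,'camera',(592,-208,.07),model='box50',m=teal(im),zb=3))
cv2.imwrite('pics/w7.png',cv2.resize(im['pixels'][:,:,::-1],(800,600)))
```

```text
[551.26850874 -25.60232014 240.06812568] [ 2.47433554e-01  2.73533203e-01 -1.98394917e-01  1.53654976e-04
 -1.09922076e+00  1.39499295e+00]
(array([ 6.57577e+02, -1.29680e+01, -1.67000e-01]), np.float64(0.973)) (array([468.929, 107.801,   0.519]), np.float64(0.865)) (array([438.324, 258.011,   0.645]), np.float64(0.065))
(array([ 5.95151e+02, -2.53587e+02,  7.40000e-02]), np.float64(0.807)) (array([ 5.89003e+02, -2.11187e+02, -7.30000e-02]), np.float64(0.63))
```

View pics/w7.png

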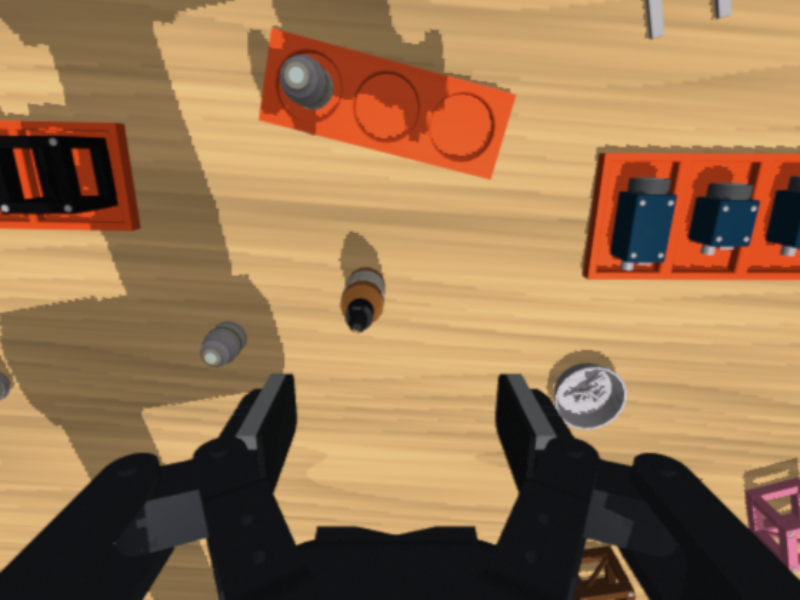

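All three cameras sit in their recesses at (643,222), (724,215) and (790,210). The objective tray's free recesses are at (387,107) and (461,125), and the short objective is at (223,343). The bottle (362,300) and dish (590,393) are untouched.

Request:
apply_moves --rows '[{"hand":0.3,"delta_pos":[-18,-35,0],"yaw":0.12},{"hand":0.3,"delta_pos":[-36,-70,0],"yaw":0.245},{"hand":0.3,"delta_pos":[-53,-105,0],"yaw":0.37},{"hand":0.3,"delta_pos":[-71,-140,0],"yaw":0.49},{"hand":0.3,"delta_pos":[-71,-140,20],"yaw":0.61},{"hand":0.3,"delta_pos":[-71,-140,40],"yaw":0.74},{"hand":0.3,"delta_pos":[-71,-140,60],"yaw":0.86},{"hand":0.3,"delta_pos":[-71,-140,80],"yaw":0.98},{"hand":0.3,"delta_pos":[-71,-140,80],"yaw":1.1},{"hand":0.3,"delta_pos":[-71,-140,80],"yaw":1.22},{"hand":0.3,"delta_pos":[-71,-140,80],"yaw":1.34},{"hand":0.3,"delta_pos":[-71,-140,80],"yaw":1.46}]'

```text
clock: 20.33
position: [470.8, 108.2, 159.7]
ee_rot: [0.773, -0.635, -0.0, 0.001]
contact_force: [0.3, 0.5, 0.3]
gripper_width: 55.6
grasp_force: 0.0
```

Request:
apply_moves --rows '[{"hand":0.3,"delta_pos":[0,0,0],"yaw":0.12},{"hand":0.3,"delta_pos":[0,0,0],"yaw":0.24},{"hand":0.3,"delta_pos":[0,0,0],"yaw":0.35},{"hand":0.3,"delta_pos":[0,0,0],"yaw":0.35},{"hand":0.3,"delta_pos":[0,0,0],"yaw":0.35}]'

```text
clock: 20.75
position: [470.7, 108.5, 160.0]
ee_rot: [-0.654, 0.757, -0.0, -0.0]
contact_force: [-0.0, 0.8, -0.5]
gripper_width: 55.7
grasp_force: 0.0
```

Run:
```python
from h import *
im=grab('wrist'); np.save('w8.npy',im,allow_pickle=True)
print(read_state()['position'],read_state()['joints'],read_state()['gripper_width'])
f=fit(im,'objective_short',(470,109,0));print(f)
print(fit(im,'objective_long',(409,318,0)))
go(470.3,109,34,-.167)
```

```text
[470.58009156 108.64922831 160.0400374 ] [ 5.64183392e-01  2.44680679e-01 -4.68457656e-01  9.69802195e-05
 -8.58090866e-01 -7.09650440e-01] 55.56657088541347
(array([4.69641e+02, 1.10403e+02, 2.54000e-01]), np.float64(0.936))
None
delta [ -0.3   0.3 126. ] yaw 0.022
```

Request:
apply_moves --rows '[{"hand":0.3,"delta_pos":[0,0,40],"yaw":0.022},{"hand":0.3,"delta_pos":[0,0,75],"yaw":0.022},{"hand":0.3,"delta_pos":[0,0,105],"yaw":0.022},{"hand":0.3,"delta_pos":[0,0,122],"yaw":0.022},{"hand":0.3,"delta_pos":[0,0,127],"yaw":0.022},{"hand":0.3,"delta_pos":[0,0,127],"yaw":0.022},{"hand":0.3,"delta_pos":[0,0,127],"yaw":0.022},{"hand":-1,"delta_pos":[0,0,127],"yaw":0.022},{"hand":-1,"delta_pos":[0,0,127],"yaw":0.022},{"hand":-1,"delta_pos":[0,0,127],"yaw":0.022},{"hand":-1,"delta_pos":[0,0,127],"yaw":0.022},{"hand":-1,"delta_pos":[0,0,127],"yaw":0.022}]'

```text
clock: 21.8
position: [471.2, 109.9, 34.9]
ee_rot: [-0.645, 0.764, -0.0, 0.002]
contact_force: [-0.4, -0.8, 6.2]
gripper_width: 26.9
grasp_force: 58.7
```

Request:
apply_moves --rows '[{"hand":-1,"delta_pos":[0,0,-15],"yaw":0},{"hand":-1,"delta_pos":[0,0,-45],"yaw":0},{"hand":-1,"delta_pos":[0,0,-80],"yaw":0},{"hand":-1,"delta_pos":[0,0,-115],"yaw":0},{"hand":-1,"delta_pos":[0,0,-145],"yaw":0},{"hand":-1,"delta_pos":[0,0,-160],"yaw":0},{"hand":-1,"delta_pos":[0,0,-160],"yaw":0}]'

```text
clock: 22.38
position: [472.2, 110.4, 198.0]
ee_rot: [-0.645, 0.764, -0.001, 0.005]
contact_force: [-0.2, 0.7, -1.2]
gripper_width: 26.7
grasp_force: 59.2
```

Run:
```python
from h import *
im=grab('wrist')
print(read_state()['position'],read_state()['gripper_width'],read_state()['grasp_force'])
cv2.imwrite('pics/w9.png',im['pixels'][120:420,100:460,::-1])
go(650.7,-67.2,194,-.167)
```

```text
[470.8264286  109.87630621 195.42176603] 27.027238596576144 59.1968692681985
delta [ 144.4 -207.     1.7] yaw -0.002
```

View pics/w9.png

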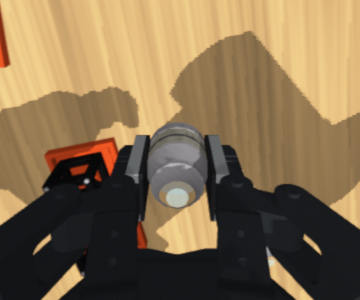

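The short objective is held upright between the pads at (180,170).

Request:
apply_moves --rows '[{"hand":-1,"delta_pos":[20,-28,0],"yaw":0},{"hand":-1,"delta_pos":[42,-60,0],"yaw":0},{"hand":-1,"delta_pos":[64,-92,0],"yaw":0},{"hand":-1,"delta_pos":[86,-124,0],"yaw":0},{"hand":-1,"delta_pos":[108,-156,0],"yaw":0},{"hand":-1,"delta_pos":[128,-184,0],"yaw":0},{"hand":-1,"delta_pos":[144,-207,0],"yaw":0},{"hand":-1,"delta_pos":[144,-207,30],"yaw":0},{"hand":-1,"delta_pos":[144,-207,65],"yaw":0},{"hand":-1,"delta_pos":[144,-207,90],"yaw":0},{"hand":-1,"delta_pos":[144,-207,100],"yaw":0},{"hand":-1,"delta_pos":[144,-207,100],"yaw":0}]'

```text
clock: 23.43
position: [647.3, -67.5, 88.4]
ee_rot: [-0.645, 0.764, 0.003, -0.004]
contact_force: [0.4, -0.5, -1.1]
gripper_width: 27.1
grasp_force: 59.4
```

Run:
```python
from h import *
im=grab('wrist'); print(read_state()['position'],read_state()['gripper_width'])
print(fit(im,'tray_objectives',(659,-12,-.167),m=traymask(im)))
a=im['pixels'][:,:,::-1].copy()
for x,y in[(650.7,-67.2),(660,-12)]:
    p=pixs(im,ring(23,12)+[x,y,0]); cv2.polylines(a,[np.round(p).astype(int)],True,(0,255,0),1)
cv2.imwrite('pics/w10.png',cv2.resize(a,(800,600)))
go(650.7,-67.2,36.5,-.167)
```

```text
[649.21555586 -67.37356961  91.30217788] 26.295333845225684
(array([ 6.59002e+02, -9.43500e+00, -1.70000e-01]), np.float64(0.845))
delta [-0.5 -1.7 54.8] yaw -0.001
```

View pics/w10.png

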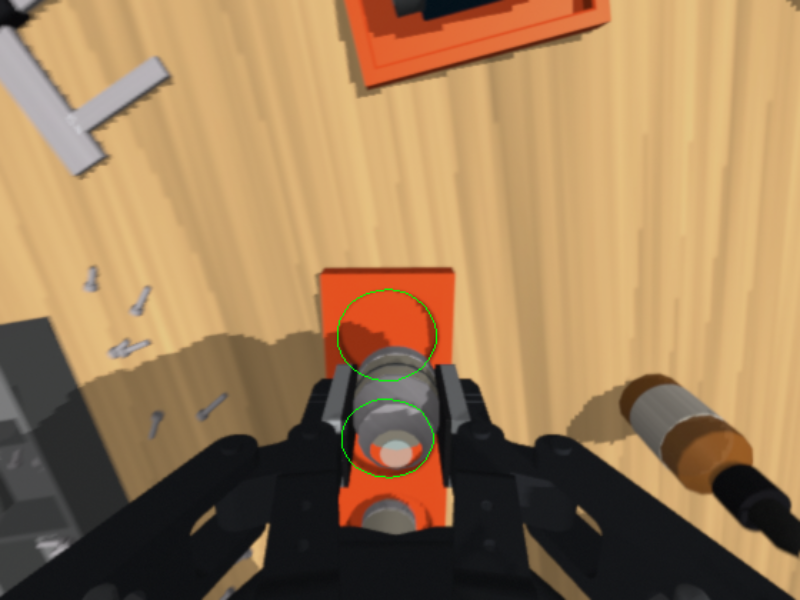

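The projected recess circle at (388,335) is centred in the tray, with the right end margin. I'm lowering the part.

Request:
apply_moves --rows '[{"hand":-1,"delta_pos":[0,-1,20],"yaw":0},{"hand":-1,"delta_pos":[0,-1,36],"yaw":0},{"hand":-1,"delta_pos":[0,-1,46],"yaw":0},{"hand":-1,"delta_pos":[0,-1,51],"yaw":0},{"hand":-1,"delta_pos":[0,-1,54],"yaw":0},{"hand":-1,"delta_pos":[0,-1,56],"yaw":0},{"hand":-1,"delta_pos":[0,-1,56],"yaw":0},{"hand":-1,"delta_pos":[0,-1,56],"yaw":0}]'

```text
clock: 24.15
position: [651.8, -67.4, 38.3]
ee_rot: [-0.645, 0.764, -0.001, 0.001]
contact_force: [-0.2, -0.0, -0.6]
gripper_width: 27.3
grasp_force: 59.6
```

Request:
apply_moves --rows '[{"hand":-1,"delta_pos":[0,0,1],"yaw":0},{"hand":-1,"delta_pos":[0,0,2],"yaw":0},{"hand":-1,"delta_pos":[0,0,2.3],"yaw":0},{"hand":-1,"delta_pos":[0,0,2.3],"yaw":0}]'

```text
clock: 24.48
position: [651.8, -67.4, 38.0]
ee_rot: [-0.645, 0.764, -0.001, 0.001]
contact_force: [-3.4, 0.8, 10.1]
gripper_width: 26.9
grasp_force: 60.5
```

Request:
apply_moves --rows '[{"hand":0.2,"delta_pos":[0,0,1.5],"yaw":0},{"hand":0.2,"delta_pos":[0,0,1.5],"yaw":0},{"hand":0.2,"delta_pos":[0,0,1.5],"yaw":0},{"hand":0.2,"delta_pos":[0,0,1.5],"yaw":0},{"hand":0.2,"delta_pos":[0,0,-15],"yaw":0},{"hand":0.2,"delta_pos":[0,0,-45],"yaw":0},{"hand":0.2,"delta_pos":[0,0,-80],"yaw":0},{"hand":0.2,"delta_pos":[0,0,-120],"yaw":0},{"hand":0.2,"delta_pos":[0,0,-150],"yaw":0},{"hand":0.2,"delta_pos":[0,0,-150],"yaw":0},{"hand":0.2,"delta_pos":[0,0,-150],"yaw":0}]'

```text
clock: 25.4
position: [652.2, -67.3, 187.3]
ee_rot: [-0.645, 0.764, -0.001, 0.002]
contact_force: [-0.5, -1.0, -0.9]
gripper_width: 51.3
grasp_force: 0.0
```

Run:
```python
from h import *
im=grab('wrist'); print(read_state()['position'])
print(fit(im,'tray_objectives',(659,-12,-.167),m=traymask(im)),fit(im,'objective_short',(651,-67,0),zb=3))
cv2.imwrite('pics/w11.png',im['pixels'][60:360,100:460,::-1])
go(408.5,317.5,180,-.167)
```

```text
[650.97100886 -67.32752745 185.09049233]
(array([ 6.58184e+02, -9.00200e+00, -1.67000e-01]), np.float64(0.961)) (array([ 6.50049e+02, -6.76910e+01,  1.39000e-01]), np.float64(0.889))
delta [-338.6  303.7    5.2] yaw -0.002
```

View pics/w11.png

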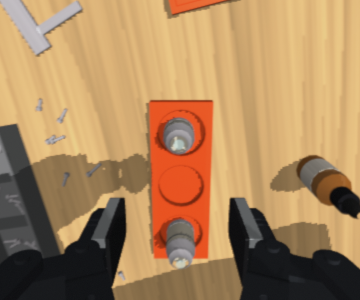

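The short objective stands upright in its recess at (178,133). The middle recess at (180,185) is free for the long one.

Request:
apply_moves --rows '[{"hand":0.3,"delta_pos":[-28,25,0],"yaw":0},{"hand":0.3,"delta_pos":[-57,51,0],"yaw":0},{"hand":0.3,"delta_pos":[-86,77,0],"yaw":0},{"hand":0.3,"delta_pos":[-115,103,0],"yaw":0},{"hand":0.3,"delta_pos":[-144,129,0],"yaw":0},{"hand":0.3,"delta_pos":[-173,155,0],"yaw":0},{"hand":0.3,"delta_pos":[-202,181,0],"yaw":0},{"hand":0.3,"delta_pos":[-231,207,0],"yaw":0},{"hand":0.3,"delta_pos":[-260,233,0],"yaw":0},{"hand":0.3,"delta_pos":[-289,259,0],"yaw":0},{"hand":0.3,"delta_pos":[-318,285,0],"yaw":0},{"hand":0.3,"delta_pos":[-339,304,5],"yaw":0}]'

```text
clock: 26.45
position: [406.5, 319.6, 179.0]
ee_rot: [-0.646, 0.764, -0.0, -0.001]
contact_force: [-0.1, 0.1, -0.0]
gripper_width: 55.7
grasp_force: 0.0
```

Request:
apply_moves --rows '[{"hand":0.3,"delta_pos":[0,0,0],"yaw":0},{"hand":0.3,"delta_pos":[0,0,0],"yaw":0},{"hand":0.3,"delta_pos":[0,0,0],"yaw":0},{"hand":0.3,"delta_pos":[0,0,0],"yaw":0}]'

```text
clock: 26.78
position: [408.5, 316.7, 179.2]
ee_rot: [-0.645, 0.765, -0.0, -0.001]
contact_force: [0.6, 0.3, -0.7]
gripper_width: 55.5
grasp_force: 0.0
```

Run:
```python
from h import *
im=grab('wrist'); print(read_state()['position'],read_state()['joints'])
f=fit(im,'objective_long',(408.5,317.5,0));print(f)
go(408.5,317.5,46,-.167); go(f[0][0],f[0][1],46,-.167)
```

```text
[408.67282449 316.65131815 179.40632466] [ 9.73427229e-01  2.75795273e-01 -3.64629748e-01 -3.85399170e-05
 -9.31704102e-01 -1.14355725e+00]
(array([4.08946e+02, 3.18951e+02, 5.40000e-02]), np.float64(0.936))
delta [ -1.    0.2 133.4] yaw -0.003
delta [ -2.5   0.  133.4] yaw -0.003
```

Request:
apply_moves --rows '[{"hand":0.3,"delta_pos":[-1,0,40],"yaw":0},{"hand":0.3,"delta_pos":[-1,0,78],"yaw":0},{"hand":0.3,"delta_pos":[-1,0,110],"yaw":0},{"hand":0.3,"delta_pos":[-1,0,130],"yaw":0},{"hand":0.3,"delta_pos":[-1,0,137],"yaw":0},{"hand":0.3,"delta_pos":[-1,0,137],"yaw":0},{"hand":0.3,"delta_pos":[-1,0,137],"yaw":0},{"hand":-1,"delta_pos":[-1,0,137],"yaw":0},{"hand":-1,"delta_pos":[-1,0,137],"yaw":0},{"hand":-1,"delta_pos":[-1,0,137],"yaw":0},{"hand":-1,"delta_pos":[-1,0,137],"yaw":0},{"hand":-1,"delta_pos":[-1,0,137],"yaw":0}]'

```text
clock: 27.83
position: [409.4, 319.7, 44.9]
ee_rot: [-0.645, 0.764, 0.0, 0.002]
contact_force: [0.1, -0.3, 7.0]
gripper_width: 27.3
grasp_force: 58.9
```

Request:
apply_moves --rows '[{"hand":-1,"delta_pos":[0,0,-15],"yaw":0},{"hand":-1,"delta_pos":[0,0,-45],"yaw":0},{"hand":-1,"delta_pos":[0,0,-80],"yaw":0},{"hand":-1,"delta_pos":[0,0,-115],"yaw":0},{"hand":-1,"delta_pos":[0,0,-150],"yaw":0},{"hand":-1,"delta_pos":[0,0,-160],"yaw":0},{"hand":-1,"delta_pos":[0,0,-160],"yaw":0},{"hand":-1,"delta_pos":[0,0,-160],"yaw":0}]'

```text
clock: 28.5
position: [407.8, 318.4, 202.7]
ee_rot: [-0.645, 0.764, 0.001, -0.0]
contact_force: [0.2, 0.2, -1.3]
gripper_width: 27.1
grasp_force: 59.3
```

Run:
```python
from h import *
im=grab('wrist'); s=read_state()
print(s['position'],s['gripper_width'],s['grasp_force'])
go(659.5,-11.5,s['position'][2],-.167)
```

```text
[407.47719623 317.83764569 201.46573547] 27.16947387119479 59.312696105916984
delta [ 282.2 -303.8   -0. ] yaw -0.002
```

Request:
apply_moves --rows '[{"hand":-1,"delta_pos":[20,-21,0],"yaw":0},{"hand":-1,"delta_pos":[46,-49,0],"yaw":0},{"hand":-1,"delta_pos":[72,-77,0],"yaw":0},{"hand":-1,"delta_pos":[98,-105,0],"yaw":0},{"hand":-1,"delta_pos":[124,-133,0],"yaw":0},{"hand":-1,"delta_pos":[150,-161,0],"yaw":0},{"hand":-1,"delta_pos":[176,-189,0],"yaw":0},{"hand":-1,"delta_pos":[202,-217,0],"yaw":0},{"hand":-1,"delta_pos":[228,-245,0],"yaw":0},{"hand":-1,"delta_pos":[252,-271,0],"yaw":0},{"hand":-1,"delta_pos":[270,-291,0],"yaw":0},{"hand":-1,"delta_pos":[282,-304,0],"yaw":0}]'

```text
clock: 29.55
position: [661.0, -13.0, 198.9]
ee_rot: [-0.644, 0.765, 0.002, -0.003]
contact_force: [0.1, -0.3, -1.1]
gripper_width: 27.0
grasp_force: 59.4
```

Request:
apply_moves --rows '[{"hand":-1,"delta_pos":[0,0,20],"yaw":0},{"hand":-1,"delta_pos":[0,0,50],"yaw":0},{"hand":-1,"delta_pos":[0,0,70],"yaw":0},{"hand":-1,"delta_pos":[0,0,80],"yaw":0},{"hand":-1,"delta_pos":[0,0,80],"yaw":0},{"hand":-1,"delta_pos":[0,0,80],"yaw":0}]'

```text
clock: 30.05
position: [660.6, -10.3, 121.6]
ee_rot: [-0.645, 0.764, 0.0, -0.001]
contact_force: [0.2, 0.6, -1.5]
gripper_width: 27.5
grasp_force: 59.4
```

Run:
```python
from h import *
im=grab('wrist'); print(read_state()['position'],read_state()['gripper_width'])
print(fit(im,'tray_objectives',(659,-12,-.167),m=traymask(im)))
go(659.5,-11.5,48.5,-.167)
```

```text
[661.41403739 -10.1453646  123.18200426] 26.983657979268934
(array([ 6.58761e+02, -9.66700e+00, -1.67000e-01]), np.float64(0.73))
delta [ 1.6  1.7 74.7] yaw -0.001
```

Request:
apply_moves --rows '[{"hand":-1,"delta_pos":[1,1.5,25],"yaw":0},{"hand":-1,"delta_pos":[1,1.5,48],"yaw":0},{"hand":-1,"delta_pos":[1,1.5,62],"yaw":0},{"hand":-1,"delta_pos":[1,1.5,69],"yaw":0},{"hand":-1,"delta_pos":[1,1.5,72],"yaw":0},{"hand":-1,"delta_pos":[1,1.5,73],"yaw":0},{"hand":-1,"delta_pos":[1,1.5,73],"yaw":0},{"hand":-1,"delta_pos":[1,1.5,73],"yaw":0}]'

```text
clock: 30.77
position: [660.2, -10.8, 51.5]
ee_rot: [-0.645, 0.764, -0.001, 0.001]
contact_force: [0.3, -0.3, -0.7]
gripper_width: 27.3
grasp_force: 59.5
```

Request:
apply_moves --rows '[{"hand":-1,"delta_pos":[0,0,1],"yaw":0},{"hand":-1,"delta_pos":[0,0,1.5],"yaw":0},{"hand":-1,"delta_pos":[0,0,1.5],"yaw":0}]'

```text
clock: 31.02
position: [659.4, -11.0, 48.9]
ee_rot: [-0.645, 0.764, -0.0, 0.0]
contact_force: [0.1, -0.0, -1.3]
gripper_width: 27.4
grasp_force: 59.5
```

Request:
apply_moves --rows '[{"hand":-1,"delta_pos":[0,0,1],"yaw":0},{"hand":-1,"delta_pos":[0,0,1.5],"yaw":0},{"hand":-1,"delta_pos":[0,0,1.5],"yaw":0}]'

```text
clock: 31.27
position: [659.5, -11.0, 47.9]
ee_rot: [-0.645, 0.764, -0.0, 0.0]
contact_force: [-2.1, 0.4, 4.0]
gripper_width: 27.5
grasp_force: 60.2
```

Contact at the expected floor height. I'm releasing and lifting away.

Request:
apply_moves --rows '[{"hand":-1,"delta_pos":[0,0,0.3],"yaw":0},{"hand":0.2,"delta_pos":[0,0,0],"yaw":0},{"hand":0.2,"delta_pos":[0,0,0],"yaw":0},{"hand":0.2,"delta_pos":[0,0,0],"yaw":0},{"hand":0.2,"delta_pos":[0,0,-15],"yaw":0},{"hand":0.2,"delta_pos":[0,0,-45],"yaw":0},{"hand":0.2,"delta_pos":[0,0,-80],"yaw":0},{"hand":0.2,"delta_pos":[0,0,-120],"yaw":0},{"hand":0.2,"delta_pos":[0,0,-160],"yaw":0},{"hand":0.2,"delta_pos":[-30,0,-200],"yaw":0},{"hand":0.2,"delta_pos":[-60,0,-230],"yaw":0},{"hand":0.2,"delta_pos":[-60,0,-230],"yaw":0}]'

```text
clock: 32.27
position: [672.0, 51.1, 283.8]
ee_rot: [-0.646, 0.763, -0.003, 0.005]
contact_force: [1.2, 1.0, 0.2]
gripper_width: 51.0
grasp_force: 0.0
```

Run:
```python
from h import *
s=grab('scene'); w=grab('wrist')
a=cv2.resize(s['pixels'][120:340,60:460,::-1],(800,440)); cv2.imwrite('pics/final.png',a)
print(fit(w,'tray_objectives',(659,-11,-.167),m=traymask(w)),fit(w,'objective_long',(659,-11,0),zb=3),read_state()['clock'])
```

```text
(array([ 6.57576e+02, -7.57900e+00, -1.87000e-01]), np.float64(0.88)) (array([ 6.5892e+02, -1.1173e+01,  1.4800e-01]), np.float64(0.837)) 32.3667
```

View pics/final.png

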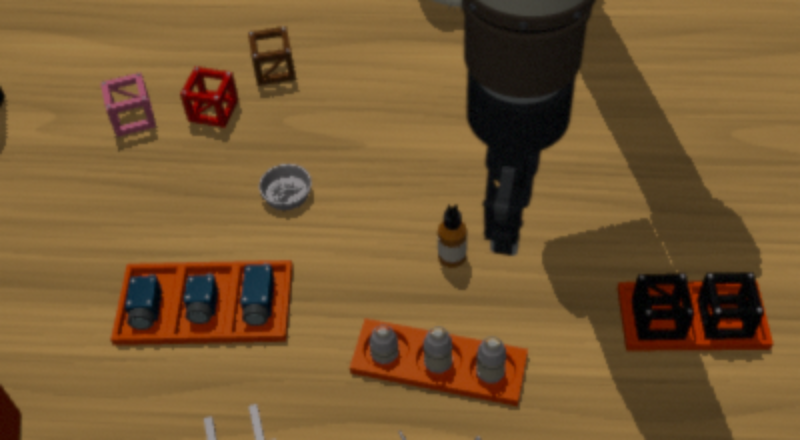

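The scene shows all five parts in their recesses: cameras at (143,300), (200,297) and (257,292), objectives at (384,345), (437,350) and (491,360), and frames at (662,305) and (730,303). The bottle and dish still stand where they were, and the arm is clear.

```bash
python3 -c "
from h import *
print(workorder.job_done())"
```

```text
the job is handed in; nothing more can be done
None
```

I placed all five parts in free recesses of their own trays and handed the job in at about 32 s. The last picture shows the bottle and screw dish still standing; the hand-in gave no verdict.

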